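Unfold the kitchen scale, tare it with the bowl on and weigh the biscuits

ROBOT

A 6-joint arm with a two-finger parallel gripper is mounted at the origin on a cart in front of the work surface, level with it; the furniture and walls round the work are solid. World frame = base frame: x ahead of the robot, y to its left, z up, the work surface at z = 0. Lengths are in m, angles in rad, forces in N, time in s.
With the tool pointing down it reaches from about 0.375 to 0.9 m from the base axis. Payload 3.1 kg.
Tool frame: the origin (TCP) lies between the finger pads; the fingertips stand 17 mm ahead of it and the grasp point (between the pads) lies 2 mm behind it (robot.nose_length is the distance from the TCP to the fingertips, in m); z points along the fingers, y is the line along which they close (so a half turn about z gives the same grasp; the last joint's range is limited). The gripper opens to 87 mm and grips with 3 to 60 N. Pads are 19 mm wide; open, the fingers measure 117 mm over their backs; the gripper's body (75 mm by 190 mm) begins 51 mm behind the grasp point.
Start: joints at [-1.444, 0.527, 1.433, -0, 1.181, -0.178], TCP at [0.188, -0.596, 0.24] pointing down, gripper open.
Joint ranges: [-3.08, 3.08], [-0.75, 2.2], [0.22, 2.44], [-1.43, 4.57], [0, 2.65], [-2.85, 2.85]. Speed limits (rad/s): [2.79, 2.79, 3.14, 3.14, 3.14, 3.14].

INTERFACE

Orientations are given as a unit quaternion [x, y, z, w].
In Python, from rig import robot, cams gives the robot as it stands.
- The arm moves only by the shell command python3 -m pendant 'ROWS' [FORCE]. ROWS is JSON, a list of rows, each an object with "jaw": the opening, from 0 (shut) to 1 (fully open); "linear": the shift along the tool's x, y, z in cm, a list of three; "twist": the turn about the tool's z in degrees. A call has 1 to 12 rows; each row shifts and turns the commanded pose from where the row before left it, along the tool's axes as they then stand; what a row does not reach is not made up. A row lasts 1/12 s, in which the tool goes at most 41.7 mm and 7.16 degrees, less where a joint would pass 70% of its speed; a pose out of reach is approached as far as the arm can. A call is refused whole if a number of a shift passes 4.17 or a number of a turn 7.16, either way. A call with a gripper value outside its range is refused whole. The fingers move at their own pace and stop on an object; FORCE is the grip in N (left out, the last holds). Time passes only in rows, so rows that do not move let the fingers close. It gives the time, the measured TCP pose, the force, the opening and the grip force at its end, in the units of the state.
- robot.get_obs(): the state, without advancing time (a new reading comes with each control period).
- cams.camera(name): name is "side" or "top"; returns a dict with "color" (480x640x3 uint8, blue, green, red), "depth" (480x640 float32, m along the optical axis (not along the pixel's ray), 0 where there is no reading), "fov_y" (degrees; the focal length in pixels is half the picture's height over the tangent of half this angle, whatever the lens; pixels are square), "cx", "cy" (the principal point, pixels), "k1" (the pictures are not rectified: a ray, as slopes to the right and down, at radius r is drawn at 1 + k1 r^2 times it, then the intrinsics apply), "view" (4x4, takes a point from world to camera coordinates). Camera axes: x right, y down, z forward; pixel columns grow to the right and rows downward; lengths in m; the calibration is good to about 2 mm. A picture is of the moment at which its call begins.
- robot.hand_in(): hands the job in; it is judged then, once.
The state is a dict: "time": time; "q": joint angles; "joint_velocities": joint speeds; "joint_torque": joint torques, N m; "position": TCP position; "tool_rot": TCP orientation; "ft_force": force on the tool from outside, world axes, zero at the start; "moment": the same for the moment, N m; "grip_width": finger opening in m; "grip_force": force on a finger pad.
Only numpy, scipy, OpenCV 4.12 (cv2) and the standard library are available. Lean on these libraries where they do the work, as an engineer would, in place of code of your own. Each camera call takes 0.05 s, during which the arm holds its last target. There are 200 camera calls.

TASK

Weigh the two wrapped biscuit bars for the crumb base: swing both arms of the folding kitchen scale fully out (the outer one first, as it holds the inner one in), stand the empty white bowl centred and level on the opened scale between the two stop posts, let go of it, and press the round tare key right down for a moment. Then, with the bowl left standing on the scale, lay both bars in it, and do not press the tare key once a bar is in. Keep the pepper mill, the salt shaker, the spice jar and the bottle by the work standing where they are.

Things in the scene. Friction and masses are not known exactly. Their poses are not given: they have to be found in the camera images.
- scale: Folding kitchen scale, fast on the worktop: a black bar 48 x 250 mm, 24 mm high, with display. Origin: centre of the bar's underside, on the worktop; y along the bar, x to the side where the arms fold out. Two flat arms (18 mm wide, tops level with the bar) lie folded along the bar on its +x side, one outside the other, on upright hinges; fully out both point along +x, 104 mm apart.
- outer_arm (a joint): Angle of the outer arm, rad: 0 folded (pointing along the scale's -y), 1.571 fully out (pointing along +x, hard stop). Hinge at scale (x 55, y +52) mm, arm reaches 70 mm from it. The hinge is stiff (0.06 N m) and stays where it is left. Starts at 0 to 0.35.
- outer_stop (a point): Top centre of the outer arm's stop post: an upright rubber peg 10 mm in diameter standing 14 mm above the arm (from 24 to 38 mm above the worktop), 63 mm from the hinge. It can be pushed sideways to swing the arm.
- inner_arm (a joint): Angle of the inner arm, rad: 0 folded (pointing along the scale's +y), 1.571 fully out (pointing along +x, hard stop). Hinge at scale (x 35, y -52) mm, arm reaches 90 mm from it. Same stiffness. It lies between the bar and the outer arm and cannot swing out while the outer arm is folded. Starts at 0.
- inner_stop (a point): Top centre of the inner arm's stop post: same peg (from 24 to 38 mm above the worktop), 83 mm from the inner arm's hinge.
- platform (a point): Point on the scale, level with the tops of bar and arms (24 mm above the worktop), at scale (x 64, y 0) mm: where the middle of the bowl's foot belongs when both arms are out. The bowl then bears on bar and both arms; the posts and the tare key stand clear of it (posts by 8 mm).
- tare (a joint): Travel of the tare key, m: 0 up, 0.004 fully down; it is spring loaded (about 4 N fully down) and springs back.
- tare_top (a point): Top centre of the tare key, a round grey key 24 mm in diameter near the scale's -y end, at scale (x -4, y -104) mm; its top stands 28.5 mm above the worktop, 4.5 mm above the bar. Pressed straight down.
- bowl: Empty white bowl, 144 mm across the rim, 58 mm high, with a flat foot 112 mm across and walls and floor 8 mm thick; about 0.32 kg. Origin: centre of the underside of its foot. Can be lifted by pinching the wall at the rim.
- bar_1: Wrapped biscuit bar lying flat, 28 mm wide (along its x; the firm part is 24 mm), 90 mm long (along its y; firm part 74 mm), 10 to 13 mm thick, 30 g. Origin: centre of its underside. Pinch it across its width.
- bar_2: The other wrapped biscuit bar, of the same size.
- mill: Bystander: wooden pepper mill, 58 mm in diameter, 150 mm tall. Origin: centre of its underside.
- shaker: Bystander: glass salt shaker with a grey metal cap, 44 mm in diameter, 90 mm tall. Origin: centre of its underside.
- spice_jar: Bystander: spice jar with a red cap behind the work, 45 mm in diameter, 106 mm tall. Origin: centre of its underside.
- bottle: Bystander: slim glass bottle with a yellow cap, 58 mm in diameter, 208 mm tall, standing close behind the bowl's first place. Origin: centre of its underside.

How it is judged:
By the outcome, as a careful person would: the job done as asked, in the order asked, and still so for the second after the job is handed in, with the robot touching nothing.
It also fails if it takes over 72 s, if anything falls off the work surface, if the arm or the gripper's body presses on something with over 40 N, if the wrist force passes 120 N, or if a joint passes its speed limit or range.

## Working session

There is one attempt and no reset: what is moved stays moved. The work goes in short steps, Python scripts to look and compute and a shell command to move; the robot and the scene stay as the last step left them, time stands still between calls to the robot, and variables do not carry over. Pictures are saved under pics/ and viewed, at most 13 in all, crops included, and the job is handed in when it is done.

```bash
ls; mkdir -p pics; cat > h.py <<'E'
import numpy as np, cv2
from rig import robot, cams
def K(c):
    f=240/np.tan(np.radians(c['fov_y'])/2); return np.array([[f,0,c['cx']],[0,f,c['cy']],[0,0,1.]])
def ray(c,uv):
    p=cv2.undistortPoints(np.array(uv,float).reshape(-1,1,2),K(c),np.array([c['k1'],0,0,0.]),).reshape(-1,2)
    V=np.array(c['view']); R=V[:3,:3]; o=-R.T@V[:3,3]
    return o,np.c_[p,np.ones(len(p))]@R
def plane(c,uv,z):
    o,d=ray(c,uv); return (o+d*((z-o[2])/d[:,2])[:,None])
def proj(c,P):
    V=np.array(c['view']); r,_=cv2.Rodrigues(V[:3,:3])
    return cv2.projectPoints(np.array(P,float).reshape(-1,1,3),r,V[:3,3],K(c),np.array([c['k1'],0,0,0.]))[0].reshape(-1,2)
E
python3 - <<'E'
from h import *
for n in('top','side'):
    c=cams.camera(n); cv2.imwrite(f'pics/{n}0.png',c['color']); np.savez(n+'0.npz',**c)
    print(n,c['fov_y'],c['cx'],c['cy'],c['k1'],np.round(c['view'],3).tolist(),c['depth'].min(),c['depth'].max())
print(robot.get_obs())
E
```

```text
pics
top 49.923516392308166 322.7847831665997 237.19546910204167 -0.12355728788304095 [[0.021, -0.999, -0.03, 0.055], [-0.984, -0.016, -0.175, 0.547], [0.175, 0.033, -0.984, 1.124], [0.0, 0.0, 0.0, 1.0]] 0.0 2.1405957
side 44.45427278551745 319.2698318394877 243.75499087765326 -0.16135310216352125 [[-0.863, -0.505, 0.0, 0.475], [-0.328, 0.56, -0.761, 0.177], [0.384, -0.657, -0.648, 1.11], [0.0, 0.0, 0.0, 1.0]] 0.0 3.6188452
{'time': 0.1, 'q': array([-1.44450391e+00,  5.28409279e-01,  1.43374166e+00,  6.50764102e-06,
        1.18141995e+00, -1.78454424e-01]), 'joint_velocities': array([ 1.49024571e-05, -2.68206128e-03, -2.92502634e-03,  9.54039738e-04,
        1.52564674e-03,  6.48872307e-04]), 'joint_torque': array([-3.01723603e-04, -4.40986204e+01, -1.77151501e+01,  6.34806650e-02,
        5.33871527e-02, -3.87777482e-05]), 'position': array([ 0.18751043, -0.59556296,  0.23865764]), 'tool_rot': array([ 9.88413318e-01,  1.51783182e-01,  2.88021767e-05, -9.88699320e-04]), 'ft_force': array([ 0.29788184, -1.009066  , -0.21532482]), 'moment': array([ 0.02393046, -0.03487393, -0.02706474]), 'grip_force': 0.0, 'grip_width': 0.08664154038366771}
```

View pics/top0.png

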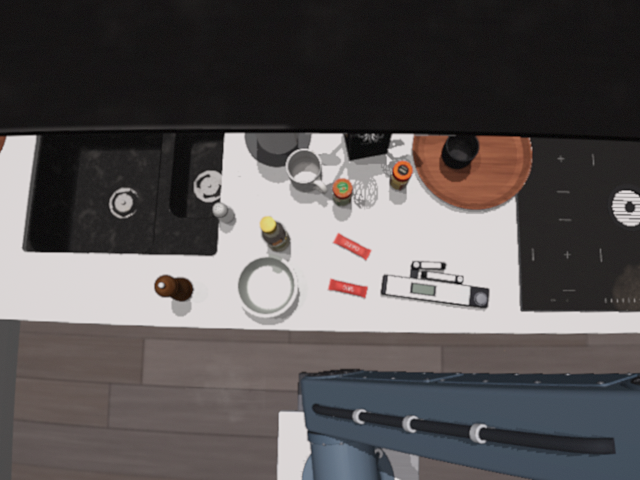

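View pics/side0.png

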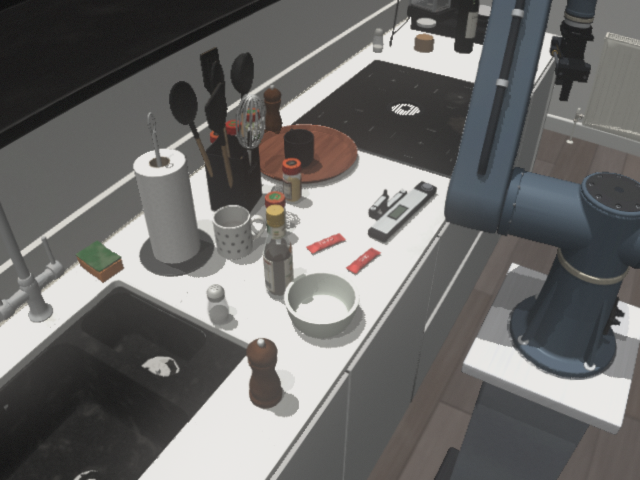

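The top view shows the bar at (435,291), tare key (481,298), arms at (428,266)/(440,277), bowl (267,288), red bars (352,246) and (348,289), mill (180,288), bottle (275,235). I'll zoom in on the scale next.

```bash
python3 - <<'E'
from h import *
t=dict(np.load('top0.npz')); s=dict(np.load('side0.npz'))
a=cv2.resize(t['color'][250:315,370:500],None,fx=6,fy=6,interpolation=cv2.INTER_CUBIC)[:300] if 0 else cv2.resize(t['color'][255:312,372:497],None,fx=6,fy=5.2,interpolation=cv2.INTER_CUBIC)
b=cv2.resize(s['color'][175:245,355:445],None,fx=4,fy=4,interpolation=cv2.INTER_CUBIC)
im=np.zeros((600,760,3),np.uint8); im[:a.shape[0],:a.shape[1]]=a; im[300:300+b.shape[0],:b.shape[1]]=b
cv2.imwrite('pics/crop0.png',im)
for n,c in(('top',t),('side',s)):
    hsv=cv2.cvtColor(c['color'],cv2.COLOR_BGR2HSV)
    m=((hsv[...,1]>150)&((hsv[...,0]<6)|(hsv[...,0]>174))&(hsv[...,2]>90)).astype(np.uint8)
    m=cv2.morphologyEx(m,cv2.MORPH_CLOSE,np.ones((5,5)))
    for k in cv2.findContours(m,0,1)[0]:
        if cv2.contourArea(k)<150: continue
        w=plane(c,k.reshape(-1,2),.010)[:,:2]
        r=cv2.minAreaRect((w*1000).astype(np.float32)); print(n,'red',k.reshape(-1,2).mean(0),np.round(r[0],1),np.round(r[1],1),round(r[2],1))
# bowl rim: depth-based
for n,c in(('top',t),('side',s)):
    d=c['depth']; v,u=np.mgrid[:480,:640]; uv=np.c_[u.ravel(),v.ravel()]
    o,r=ray(c,uv); P=o+r*d.reshape(-1,1); np.save(n+'P.npy',P.reshape(480,640,3))
    sel=(d.ravel()>0)&(P[:,2]>.05)&(P[:,2]<.064)&(P[:,0]>.3)&(P[:,0]<.7)&(np.abs(P[:,1]-.1)<.3)
    Q=P[sel]; print(n,len(Q),Q.min(0),Q.max(0), 'table z',np.median(P[(P[:,2]>-.02)&(P[:,2]<.02),2]))
    for (x,y) in [(267,288)] if n=='top' else [(321,300)]:
        pc=P.reshape(480,640,3)[y,x]; B=Q[np.hypot(*(Q[:,:2]-pc[:2]).T)<.1]
        (cx,cy),rad=cv2.minEnclosingCircle((B[:,:2]*1000).astype(np.float32))
        print('bowl',pc,B[:,:2].min(0),B[:,:2].max(0),cx,cy,rad)
E
```

```text
top red [347.95348837 287.86046512] [434.5   6.6] [83.8 21.8] 79.0
top red [352.         246.15789474] [532.5  -1.8] [82.1 21.1] 63.2
top 1017 [ 0.36461771 -0.12819447  0.05003923] [0.69957761 0.39992794 0.06396479] table z 0.0012543717626662954
bowl [0.43073451 0.1940888  0.00933449] [0.36461771 0.12012618] [0.52123598 0.26043004] 444.474609375 185.8237762451172 81.97244262695312
side 1600 [ 0.36174508 -0.12095321  0.0500057 ] [0.69991657 0.39900455 0.06397046] table z 0.0012660170378162583
bowl [0.45138715 0.16225804 0.01060232] [0.36174508 0.12007393] [0.54238466 0.26212865] 452.18475341796875 193.65914916992188 90.47847747802734
```

View pics/crop0.png

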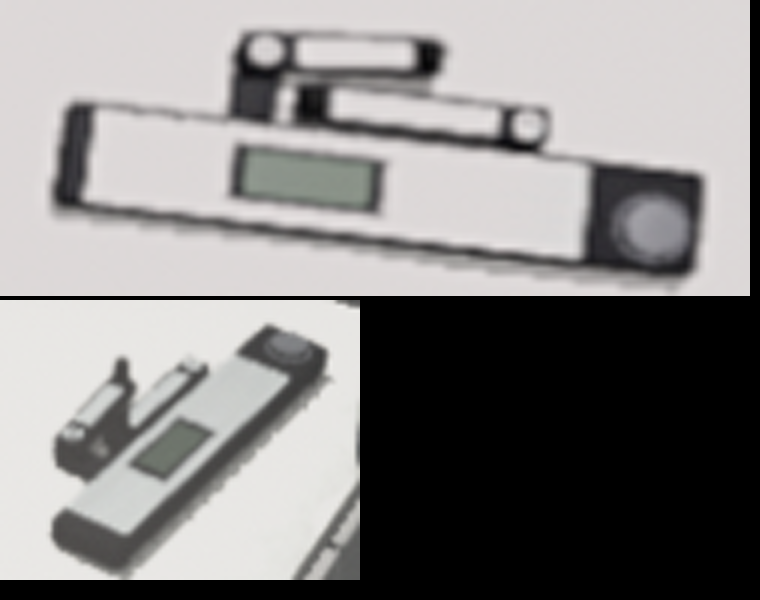

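```bash
python3 - <<'E'
from h import *
from scipy.optimize import least_squares
t=dict(np.load('top0.npz')); s=dict(np.load('side0.npz'))
px=lambda a:np.array([[372+(x+.5)/6-.5,255+(y+.5)/5.2-.5] for x,y in a])
mod=np.array([[55,52],[35,-52],[-4,-104],[24,125],[-24,125],[24,-125],[-24,-125]])/1000.
hts=[.024,.024,.0285,.024,.024,.024,.024]
p=px([(266,50),(527,127),(656,224),(75,101),(60,205),(704,173),(690,270)])
w=np.array([plane(t,[q],z)[0,:2] for q,z in zip(p,hts)])
def res(v): 
    c,n=np.cos(v[2]),np.sin(v[2]); return ((mod@np.array([[c,n],[-n,c]])+v[:2])-w).ravel()
r=least_squares(res,[.45,-.18,0],loss='soft_l1',f_scale=.002); print('scale',r.x,np.degrees(r.x[2])); print(np.round(res(r.x).reshape(-1,2)*1000,1))
x,y,th=r.x; R=np.array([[np.cos(th),-np.sin(th)],[np.sin(th),np.cos(th)]])
W=lambda a:R@np.array(a)+[x,y]
# side check
print('side proj key,ohinge,ihinge',proj(s,[[*W([-.004,-.104]),.0285],[*W([.055,.052]),.024],[*W([.035,-.052]),.024]]), 'crop seen', [355+290/4,175+43/4],[355+72/4,175+130/4],[355+192/4,175+66/4])
# outer arm dir: tip centre
tip=plane(t,px([(430,55)]),.024)[0,:2]; d=R.T@(tip-W([.055,.052])); print('outer tip rel hinge',d*1000,'angle',np.arctan2(d[0],-d[1]))
tip=plane(t,px([(312,102)]),.024)[0,:2]; d=R.T@(tip-W([.035,-.052])); print('inner',d*1000)
print('platform',W([.064,0]),'tare',W([-.004,-.104]))
for n in('top','side'):
    P=np.load(n+'P.npy').reshape(-1,3)
    Q=P[(P[:,2]>.054)&(P[:,2]<.062)&(np.hypot(P[:,0]-.437,P[:,1]-.191)<.085)&(P[:,0]<.5)]
    f=least_squares(lambda v:np.hypot(*(Q[:,:2]-v[:2]).T)-v[2],[.437,.191,.07],loss='soft_l1',f_scale=.003); print(n,len(Q),f.x)
    for nm,cc in dict(mill=(.45,.40),).items(): pass
    # tall things tops
    for nm,zr,b in(('bottle',(.17,.215),None),('mill',(.12,.155),None),('shaker',(.075,.095),None)):
        Q=P[(P[:,2]>zr[0])&(P[:,2]<zr[1])&(P[:,0]>.3)&(P[:,0]<.68)&(P[:,1]>0.0)&(P[:,1]<.5)]; print(nm,len(Q),np.round(np.median(Q,0),3) if len(Q) else'')
E
```

```text
scale [ 0.42994063 -0.19438137 -0.11276011] -6.460678324955215
[[-0.1  0.6]
 [ 1.2 -0.4]
 [-0.9  0. ]
 [ 1.1  3.3]
 [-0.7  3.1]
 [ 1.6 -3.5]
 [-3.4 -4.6]]
side proj key,ohinge,ihinge [[427.1307274  184.70610215]
 [373.11042042 207.69635593]
 [402.82686878 190.32181252]] crop seen [427.5, 185.75] [373.0, 207.5] [403.0, 191.5]
outer tip rel hinge [  5.93515955 -63.50805904] angle 0.09318456019166785
inner [-0.62442235 83.51385938]
platform [ 0.49353418 -0.20158273] tare [ 0.41426381 -0.29727081]
top 593 [0.43357629 0.19017249 0.06622859]
bottle 260 [0.54  0.17  0.207]
mill 648 [0.432 0.385 0.133]
shaker 434 [0.613 0.147 0.085]
side 818 [0.43249297 0.19314368 0.06730974]
bottle 423 [0.538 0.181 0.2  ]
mill 1090 [0.43  0.397 0.134]
shaker 810 [0.591 0.198 0.084]
```

The crop shows the outer hinge (top px 416,264), inner hinge (459,279), key (481,298), and the outer arm about 0.09 rad open. The scale is at (0.430,-0.194), yaw -6.5°. Side-view reprojections agree within about 1 px. Next I'll write a planner helper.

```bash
cat >> h.py <<'E'
S=np.array([.42994,-.19438]); TH=-.11276
def W(a): # scale mm -> world
    c,n=np.cos(TH),np.sin(TH); return np.array([[c,-n],[n,c]])@(np.array(a)/1000)+S
def phi():
    x,y,z,w=robot.get_obs()['tool_rot']; return np.degrees(np.arctan2(2*(x*y+w*z),1-2*(y*y+z*z)))
def to(xy,z,ph=None): # twist first, then shift in tool axes (cm)
    p=robot.get_obs()['position']; f=phi(); ph=f if ph is None else ph
    tw=(f-ph+180)%360-180; a=np.radians(ph); d=np.r_[xy,z]-p
    print('pos',np.round(p,4),'phi',round(f,2),'twist',round(tw,2),'then shift cm',np.round([(d[0]*np.cos(a)+d[1]*np.sin(a))*100,(d[0]*np.sin(a)-d[1]*np.cos(a))*100,-d[2]*100],2))
E
python3 -c "
from h import *
to(W([36,-13]),.10,-1.1)"
```

```text
pos [ 0.1875 -0.5956  0.2387] phi 17.46 twist 18.56 then shift cm [ 26.93 -38.95  13.87]
```

```bash
python3 -m pendant '[{"jaw":0,"linear":[0,0,0],"twist":6.2},{"jaw":0,"linear":[0,0,0],"twist":6.2},{"jaw":0,"linear":[0,0,0],"twist":6.2},{"jaw":0,"linear":[1.8,-2.6,0.9],"twist":0},{"jaw":0,"linear":[1.8,-2.6,0.9],"twist":0},{"jaw":0,"linear":[1.8,-2.6,0.9],"twist":0},{"jaw":0,"linear":[1.8,-2.6,0.9],"twist":0},{"jaw":0,"linear":[1.8,-2.6,0.9],"twist":0},{"jaw":0,"linear":[1.8,-2.6,0.9],"twist":0},{"jaw":0,"linear":[1.8,-2.6,0.9],"twist":0},{"jaw":0,"linear":[1.8,-2.6,0.9],"twist":0},{"jaw":0,"linear":[1.8,-2.6,0.9],"twist":0}]'
python3 -m pendant '[{"jaw":0,"linear":[1.8,-2.6,0.9],"twist":0},{"jaw":0,"linear":[1.8,-2.6,0.9],"twist":0},{"jaw":0,"linear":[1.8,-2.6,0.9],"twist":0},{"jaw":0,"linear":[1.8,-2.6,0.9],"twist":0},{"jaw":0,"linear":[1.8,-2.6,0.9],"twist":0},{"jaw":0,"linear":[0,0,0],"twist":0},{"jaw":0,"linear":[0,0,0],"twist":0}]'
python3 -c "
from h import *
to(W([36,-13]),.045,-1.1)"
```

```text
time: 1.1
position: [0.3547, -0.3639, 0.158]
tool_rot: [1.0, -0.01, -0.0, -0.0]
ft_force: [0.6, 0.5, -0.4]
grip_width: 0.0149
grip_force: 0.0
time: 1.68
position: [0.447, -0.2354, 0.1128]
tool_rot: [1.0, -0.008, -0.001, -0.001]
ft_force: [-0.1, -0.5, 0.5]
grip_width: 0.0007
grip_force: 0.0
pos [ 0.447  -0.2354  0.1128] phi -0.92 twist 0.18 then shift cm [ 1.68 -2.44  6.78]
```

```bash
python3 -m pendant '[{"jaw":0,"linear":[1.7,-2.4,0],"twist":0},{"jaw":0,"linear":[0,0,2],"twist":0},{"jaw":0,"linear":[0,0,2],"twist":0},{"jaw":0,"linear":[0,0,2],"twist":0},{"jaw":0,"linear":[0,0,0.7],"twist":0},{"jaw":0,"linear":[0,0,0],"twist":0},{"jaw":0,"linear":[0,0,0],"twist":0}]'
python3 - <<'E'
from h import *
to(W([36,-13]),.045,-1.1)
c=cams.camera('side'); cv2.imwrite('pics/s1.png',cv2.resize(c['color'][120:300,300:500],None,fx=3,fy=3,interpolation=cv2.INTER_CUBIC))
E
```

```text
time: 2.27
position: [0.464, -0.2145, 0.0467]
tool_rot: [1.0, -0.011, -0.0, 0.0]
ft_force: [-0.2, -0.3, 0.5]
grip_width: 0.0004
grip_force: 0.0
pos [ 0.464  -0.2145  0.0467] phi -1.21 twist -0.11 then shift cm [ 0.02 -0.32  0.17]
```

View pics/s1.png

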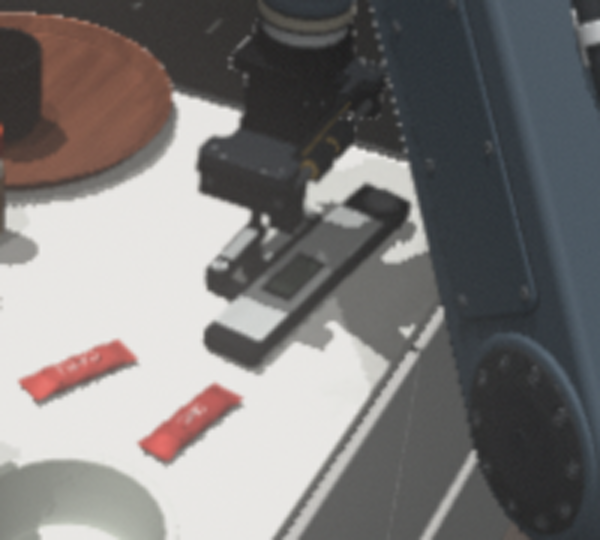

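The side view shows the fingers between the outer post (crop ~258,222) and the bar, clear. I'll start the outer sweep.

```bash
python3 -m pendant '[{"jaw":0,"linear":[0.3,-0.3,0.15],"twist":0},{"jaw":0,"linear":[0.7,0,0],"twist":0},{"jaw":0,"linear":[0.67,0.12,0],"twist":-6},{"jaw":0,"linear":[0.67,0.12,0],"twist":-6},{"jaw":0,"linear":[0.67,0.12,0],"twist":-6},{"jaw":0,"linear":[0.67,0.12,0],"twist":-6},{"jaw":0,"linear":[0.67,0.12,0],"twist":-6},{"jaw":0,"linear":[0.67,0.12,0],"twist":-6},{"jaw":0,"linear":[0.67,0.12,0],"twist":-6},{"jaw":0,"linear":[0,0,0],"twist":0}]'
python3 - <<'E'
from h import *
p=robot.get_obs()['position']; c,n=np.cos(TH),np.sin(TH); print((np.array([[c,n],[-n,c]])@(p[:2]-S))*1000,phi()+6.46)
E
```

```text
time: 3.15
position: [0.5224, -0.2051, 0.0458]
tool_rot: [0.937, 0.351, 0.001, 0.001]
ft_force: [0.2, 0.1, 0.4]
grip_width: 0.0004
grip_force: 0.0
[93.04605699 -0.25327173] 47.50099678435603
```

```bash
python3 -m pendant '[{"jaw":0,"linear":[0.67,0.12,0],"twist":-6},{"jaw":0,"linear":[0.67,0.12,0],"twist":-6},{"jaw":0,"linear":[0.67,0.12,0],"twist":-6},{"jaw":0,"linear":[0.67,0.12,0],"twist":-6},{"jaw":0,"linear":[0.67,0.12,0],"twist":-6},{"jaw":0,"linear":[0.67,0.12,0],"twist":-6},{"jaw":0,"linear":[0.67,0.12,0],"twist":-6},{"jaw":0,"linear":[0.2,0,0],"twist":0},{"jaw":0,"linear":[0.2,0,0],"twist":0},{"jaw":0,"linear":[0,0,0],"twist":0}]'
python3 - <<'E'
from h import *
p=robot.get_obs()['position']; c,n=np.cos(TH),np.sin(TH); print((np.array([[c,n],[-n,c]])@(p[:2]-S))*1000,phi()+6.46)
E
```

```text
time: 3.98
position: [0.5516, -0.1703, 0.0457]
tool_rot: [0.749, 0.662, -0.002, 0.003]
ft_force: [-5.0, -12.3, -1.7]
grip_width: 0.0005
grip_force: 6.6
[118.21397287  37.59266746] 89.39308488907623
```

The outer arm is on its stop. I'll back off, lift, and turn for the inner arm.

```bash
python3 -m pendant '[{"jaw":0,"linear":[-1.5,0,0],"twist":0},{"jaw":0,"linear":[-1,0,-2],"twist":0},{"jaw":0,"linear":[0,0,-3],"twist":-7},{"jaw":0,"linear":[0,0,0],"twist":-7},{"jaw":0,"linear":[0,0,0],"twist":-7},{"jaw":0,"linear":[0,0,0],"twist":-7},{"jaw":0,"linear":[0,0,0],"twist":-7},{"jaw":0,"linear":[0,0,0],"twist":-7},{"jaw":0,"linear":[0,0,0],"twist":-7},{"jaw":0,"linear":[0,0,0],"twist":-7},{"jaw":0,"linear":[0,0,0],"twist":-7},{"jaw":0,"linear":[0,0,0],"twist":-7}]'
python3 -m pendant '[{"jaw":0,"linear":[0,0,0],"twist":-7},{"jaw":0,"linear":[0,0,0],"twist":-7},{"jaw":0,"linear":[0,0,0],"twist":-6},{"jaw":0,"linear":[0,0,0],"twist":0}]'
python3 - <<'E'
from h import *
to(W([10,31]),.0455,173.5)
c=cams.camera('top'); cv2.imwrite('pics/t2.png',c['color'])
E
```

```text
time: 4.98
position: [0.5492, -0.1916, 0.0956]
tool_rot: [0.233, 0.972, 0.0, 0.001]
ft_force: [0.4, 0.3, 0.6]
grip_width: 0.0004
grip_force: 0.0
time: 5.32
position: [0.5492, -0.1916, 0.0955]
tool_rot: [0.063, 0.998, -0.0, 0.001]
ft_force: [0.2, 0.1, -0.1]
grip_width: 0.0002
grip_force: 0.0
pos [ 0.5492 -0.1916  0.0955] phi 172.82 twist -0.68 then shift cm [10.82  1.47  5.  ]
```

```bash
python3 -m pendant '[{"jaw":0,"linear":[3.6,0.5,0],"twist":-0.7},{"jaw":0,"linear":[3.6,0.5,0],"twist":0},{"jaw":0,"linear":[3.6,0.5,0],"twist":0},{"jaw":0,"linear":[0,0,0],"twist":0},{"jaw":0,"linear":[0,0,2.5],"twist":0},{"jaw":0,"linear":[0,0,2.5],"twist":0},{"jaw":0,"linear":[0,0,0],"twist":0},{"jaw":0,"linear":[0,0,0],"twist":0}]'
python3 -c "
from h import *
to(W([10,31]),.0455,173.5)"
```

```text
time: 6.03
position: [0.4429, -0.1635, 0.0445]
tool_rot: [0.057, 0.998, 0.001, -0.001]
ft_force: [0.8, 0.1, 0.4]
grip_width: 0.0005
grip_force: 0.0
pos [ 0.4429 -0.1635  0.0445] phi 173.42 twist -0.08 then shift cm [-0.06 -0.11 -0.1 ]
```

```bash
python3 -m pendant '[{"jaw":0,"linear":[-0.5,-0.1,-0.1],"twist":0},{"jaw":0,"linear":[-0.5,0,0],"twist":0},{"jaw":0,"linear":[-0.87,0.11,0],"twist":6},{"jaw":0,"linear":[-0.87,0.11,0],"twist":6},{"jaw":0,"linear":[-0.87,0.11,0],"twist":6},{"jaw":0,"linear":[-0.87,0.11,0],"twist":6},{"jaw":0,"linear":[-0.87,0.11,0],"twist":6},{"jaw":0,"linear":[-0.87,0.11,0],"twist":6},{"jaw":0,"linear":[-0.87,0.11,0],"twist":6},{"jaw":0,"linear":[-0.87,0.11,0],"twist":6},{"jaw":0,"linear":[-0.87,0.11,0],"twist":6},{"jaw":0,"linear":[0,0,0],"twist":0}]'
python3 - <<'E'
from h import *
p=robot.get_obs()['position']; c,n=np.cos(TH),np.sin(TH); print((np.array([[c,n],[-n,c]])@(p[:2]-S))*1000,phi()+6.46)
b=np.radians(180-phi()-6.46); er=np.array([np.sin(b),np.cos(b)]); et=np.array([np.cos(b),-np.sin(b)]); print(np.array([35,-52])+83*er-14.5*et)
E
```

```text
time: 7.03
position: [0.5257, -0.1976, 0.0477]
tool_rot: [0.504, 0.863, -0.0, 0.003]
ft_force: [0.8, 0.1, -0.2]
grip_width: 0.0006
grip_force: 0.0
[95.46997349  7.59892504] 125.88157538822185
[93.75048145  8.39562012]
```

```bash
python3 -m pendant '[{"jaw":0,"linear":[-0.87,0.11,0.2],"twist":6},{"jaw":0,"linear":[-0.87,0.11,0],"twist":6},{"jaw":0,"linear":[-0.87,0.11,0],"twist":6},{"jaw":0,"linear":[-0.87,0.11,0],"twist":6},{"jaw":0,"linear":[-0.87,0.11,0],"twist":6},{"jaw":0,"linear":[-0.87,0.11,0],"twist":6},{"jaw":0,"linear":[-0.2,0,0],"twist":0},{"jaw":0,"linear":[-0.2,0,0],"twist":0},{"jaw":0,"linear":[0,0,0],"twist":0}]'
python3 - <<'E'
from h import *
p=robot.get_obs()['position']; c,n=np.cos(TH),np.sin(TH); print((np.array([[c,n],[-n,c]])@(p[:2]-S))*1000,phi()+6.46)
E
```

```text
time: 7.78
position: [0.5427, -0.246, 0.045]
tool_rot: [0.745, 0.667, 0.002, -0.0]
ft_force: [2.8, 5.9, 1.7]
grip_width: 0.0006
grip_force: 3.2
[117.83063579 -38.58672282] 90.19821094548534
```

Both arms are out (contact force at the stop). I'll nudge once more, back off, rise, and turn by -90°.

```bash
python3 -m pendant '[{"jaw":0,"linear":[-0.15,0,0],"twist":0},{"jaw":0,"linear":[0,0,0],"twist":0},{"jaw":0,"linear":[1.8,0,0],"twist":0},{"jaw":0,"linear":[0.5,0,-3],"twist":0},{"jaw":0.7,"linear":[0,0,-3],"twist":-7},{"jaw":0.7,"linear":[0,0,-2],"twist":-7},{"jaw":0.7,"linear":[0,0,0],"twist":-7},{"jaw":0.7,"linear":[0,0,0],"twist":-7},{"jaw":0.7,"linear":[0,0,0],"twist":-7},{"jaw":0.7,"linear":[0,0,0],"twist":-7},{"jaw":0.7,"linear":[0,0,0],"twist":-7},{"jaw":0.7,"linear":[0,0,0],"twist":-7}]'
python3 -m pendant '[{"jaw":0.7,"linear":[0,0,0],"twist":-7},{"jaw":0.7,"linear":[0,0,0],"twist":-7},{"jaw":0.7,"linear":[0,0,0],"twist":-7},{"jaw":0.7,"linear":[0,0,0],"twist":-7},{"jaw":0.7,"linear":[0,0,0],"twist":-6},{"jaw":0.7,"linear":[0,0,0],"twist":0}]'
python3 -c "
from h import *
to([.4256,.1259],.13,173.5)"
```

```text
time: 8.78
position: [0.5442, -0.2262, 0.1249]
tool_rot: [0.34, 0.94, -0.0, 0.001]
ft_force: [-0.3, -0.5, -0.6]
grip_width: 0.0457
grip_force: 0.0
time: 9.28
position: [0.5442, -0.2263, 0.1247]
tool_rot: [0.053, 0.999, -0.0, 0.0]
ft_force: [-0.1, 0.3, 0.6]
grip_width: 0.0611
grip_force: 0.0
pos [ 0.5442 -0.2263  0.1247] phi 173.92 twist 0.42 then shift cm [15.77 33.65 -0.53]
```

```bash
python3 -m pendant '[{"jaw":0.7,"linear":[1.43,3.06,-0.05],"twist":0.4},{"jaw":0.7,"linear":[1.43,3.06,-0.05],"twist":0},{"jaw":0.7,"linear":[1.43,3.06,-0.05],"twist":0},{"jaw":0.7,"linear":[1.43,3.06,-0.05],"twist":0},{"jaw":0.7,"linear":[1.43,3.06,-0.05],"twist":0},{"jaw":0.7,"linear":[1.43,3.06,-0.05],"twist":0},{"jaw":0.7,"linear":[1.43,3.06,-0.05],"twist":0},{"jaw":0.7,"linear":[1.43,3.06,-0.05],"twist":0},{"jaw":0.7,"linear":[1.43,3.06,-0.05],"twist":0},{"jaw":0.7,"linear":[1.43,3.06,-0.05],"twist":0},{"jaw":0.7,"linear":[1.43,3.06,-0.05],"twist":0},{"jaw":0.7,"linear":[0,0,0],"twist":0}]'
python3 - <<'E'
from h import *
to([.4256,.1259],.046,173.5)
c=cams.camera('top'); cv2.imwrite('pics/t3.png',np.vstack([cv2.resize(c['color'][180:330,200:330],None,fx=3,fy=3)[:300,:390],]))
a=cv2.resize(c['color'][255:312,372:497],None,fx=6,fy=5.2,interpolation=cv2.INTER_CUBIC); b=cv2.resize(c['color'][200:340,200:360],None,fx=2,fy=2,interpolation=cv2.INTER_CUBIC)
im=np.zeros((600,760,3),np.uint8); im[:a.shape[0],:a.shape[1]]=a; im[300:300+b.shape[0],:b.shape[1]]=b; cv2.imwrite('pics/t3.png',im)
E
```

```text
time: 10.28
position: [0.4242, 0.1307, 0.13]
tool_rot: [0.057, 0.998, 0.0, -0.001]
ft_force: [-0.2, -0.1, 0.5]
grip_width: 0.061
grip_force: 0.0
pos [0.4242 0.1307 0.13  ] phi 173.5 twist -0.0 then shift cm [-0.19 -0.46  8.4 ]
```

View pics/t3.png

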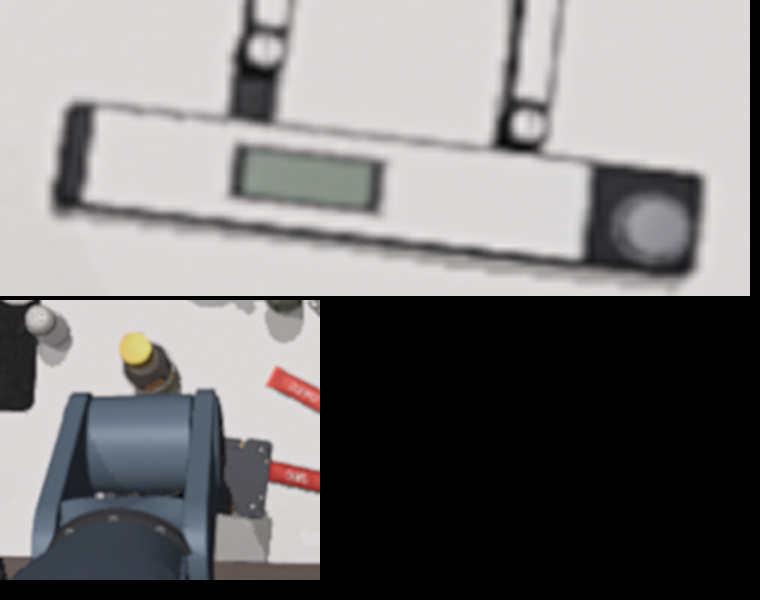

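The view shows both arms fully out perpendicular to the bar, with the gripper over the bowl's right wall. I'll check the wrist's clearance to the bottle before descending.

```bash
python3 - <<'E'
from h import *
for n in('top','side'):
    c=cams.camera(n); d=c['depth']; v,u=np.mgrid[:480,:640]; o,r=ray(c,np.c_[u.ravel(),v.ravel()]); P=o+r*d.reshape(-1,1)
    k=(d.ravel()>0)&(abs(P[:,1]-.15)<.18)&(P[:,0]>.25)&(P[:,0]<.6)
    P=P[k]
    for a in np.arange(.1,.6,.05):
        Q=P[(P[:,2]>a)&(P[:,2]<a+.05)]
        if len(Q)>20: print(n,round(a,2),len(Q),'x95/max',np.round(np.percentile(Q[:,0],[95,99.5]),3),'y',np.round(np.percentile(Q[:,1],[2,98]),3))
    Q=P[(P[:,2]>.19)&(P[:,2]<.215)&(P[:,0]>.5)&(P[:,1]>.1)]; print('cap',len(Q),Q.min(0),Q.max(0)) if len(Q) else 0
    hsv=cv2.cvtColor(c['color'],cv2.COLOR_BGR2HSV); m=((abs(hsv[...,0].astype(int)-26)<6)&(hsv[...,1]>130)&(hsv[...,2]>120)).astype(np.uint8)
    ks=sorted(cv2.findContours(m,0,1)[0],key=cv2.contourArea)[-1]; (ux,uy),rr=cv2.minEnclosingCircle(ks); print('yellow',ux,uy,rr,plane(c,[(ux,uy)],.205))
E
```

```text
top 0.1 325 x95/max [0.559 0.567] y [0.145 0.198]
top 0.15 109 x95/max [0.547 0.553] y [0.069 0.183]
top 0.2 1145 x95/max [0.549 0.557] y [0.035 0.184]
top 0.3 23 x95/max [0.394 0.395] y [0.113 0.139]
top 0.4 1493 x95/max [0.462 0.466] y [0.068 0.178]
top 0.45 2291 x95/max [0.446 0.453] y [0.071 0.18 ]
top 0.5 1544 x95/max [0.409 0.6  ] y [0.069 0.182]
top 0.55 1519 x95/max [0.6 0.6] y [0.071 0.265]
cap 239 [0.52640437 0.15572379 0.19066197] [0.55910116 0.18811241 0.21141952]
yellow 269.0 227.0 7.211202621459961 [[0.53697532 0.16741471 0.205     ]]
side 0.1 902 x95/max [0.556 0.564] y [0.093 0.201]
side 0.15 1012 x95/max [0.548 0.556] y [0.051 0.218]
side 0.2 2763 x95/max [0.536 0.555] y [0.044 0.224]
side 0.25 921 x95/max [0.45  0.461] y [0.087 0.165]
side 0.3 1000 x95/max [0.447 0.456] y [0.121 0.164]
side 0.35 892 x95/max [0.45  0.457] y [0.119 0.189]
side 0.4 1693 x95/max [0.457 0.465] y [0.18  0.191]
side 0.45 2063 x95/max [0.431 0.445] y [0.178 0.186]
side 0.5 2833 x95/max [0.399 0.6  ] y [0.11  0.208]
side 0.55 2596 x95/max [0.6 0.6] y [0.113 0.305]
cap 289 [0.52649746 0.15440785 0.19002792] [0.55856988 0.19012989 0.21127433]Traceback (most recent call last):
  File "<stdin>", line 11, in <module>
IndexError: list index out of range
```

Bottle front is at x≈0.511 and the wrist is within 0.466, so it's clear. Descend and grip.

```bash
python3 -m pendant '[{"jaw":0.7,"linear":[-0.2,-0.45,1],"twist":0},{"jaw":0.7,"linear":[0,0,2],"twist":0},{"jaw":0.7,"linear":[0,0,2],"twist":0},{"jaw":0.7,"linear":[0,0,2],"twist":0},{"jaw":0.7,"linear":[0,0,1.4],"twist":0},{"jaw":0.7,"linear":[0,0,0],"twist":0},{"jaw":0.1,"linear":[0,0,0],"twist":0},{"jaw":0,"linear":[0,0,0],"twist":0},{"jaw":0,"linear":[0,0,0],"twist":0},{"jaw":0,"linear":[0,0,0],"twist":0},{"jaw":0,"linear":[0,0,0],"twist":0},{"jaw":0,"linear":[0,0,0],"twist":0}]' 40
```

```text
time: 11.43
position: [0.4296, 0.1217, 0.0461]
tool_rot: [0.06, 0.998, 0.0, 0.001]
ft_force: [-0.2, 0.6, -0.7]
grip_width: 0.0288
grip_force: 0.0
```

```bash
python3 -m pendant '[{"jaw":0,"linear":[0,0.3,0],"twist":0},{"jaw":0,"linear":[0,0,0],"twist":0},{"jaw":0,"linear":[0,0,0],"twist":0},{"jaw":0,"linear":[0,0,0],"twist":0},{"jaw":0,"linear":[0,0,0],"twist":0},{"jaw":0,"linear":[0,0,0],"twist":0}]' 40
```

```text
time: 11.93
position: [0.4287, 0.1252, 0.0459]
tool_rot: [0.059, 0.998, 0.0, -0.001]
ft_force: [-2.4, 3.0, 5.5]
grip_width: 0.0126
grip_force: 36.2
```

```bash
python3 -m pendant '[{"jaw":0,"linear":[0,0,-1],"twist":0},{"jaw":0,"linear":[0,0,-1],"twist":0},{"jaw":0,"linear":[0,0,-1.5],"twist":0},{"jaw":0,"linear":[0,0,-1.5],"twist":0},{"jaw":0,"linear":[0,0,-1.5],"twist":0},{"jaw":0,"linear":[0,0,-1.5],"twist":0},{"jaw":0,"linear":[0,0,-1.5],"twist":0},{"jaw":0,"linear":[0,0,0],"twist":0},{"jaw":0,"linear":[0,0,0],"twist":0}]'
python3 - <<'E'
from h import *
to(W([64,-66]),.15,173.5)
c=cams.camera('side'); cv2.imwrite('pics/s4.png',cv2.resize(c['color'][120:400,220:420],None,fx=2,fy=2,interpolation=cv2.INTER_CUBIC))
E
```

```text
time: 12.68
position: [0.4296, 0.1246, 0.1407]
tool_rot: [0.059, 0.998, -0.0, 0.001]
ft_force: [0.1, -0.2, -3.7]
grip_width: 0.0075
grip_force: 39.8
pos [0.4296 0.1246 0.1407] phi 173.18 twist -0.32 then shift cm [-10.05 -38.28  -0.93]
```

View pics/s4.png

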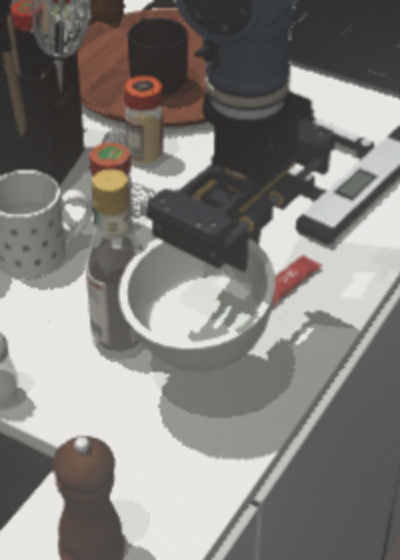

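The bowl is held, far side sagging ~15° as the pads align with the wall, and it's close to the bottle. I'll move along -y first, then across to the scale.

```bash
python3 -m pendant '[{"jaw":0,"linear":[0.4,-1,-0.5],"twist":0},{"jaw":0,"linear":[0.4,-2,-0.5],"twist":0},{"jaw":0,"linear":[0.2,-2.3,0],"twist":0},{"jaw":0,"linear":[0,-2.3,0],"twist":0},{"jaw":0,"linear":[-0.4,-2.3,0],"twist":0},{"jaw":0,"linear":[-0.8,-2.3,0],"twist":0},{"jaw":0,"linear":[-1.1,-2.3,0],"twist":0},{"jaw":0,"linear":[-1.1,-2.3,0],"twist":0},{"jaw":0,"linear":[-1.1,-2.3,0],"twist":0},{"jaw":0,"linear":[-1.1,-2.3,0],"twist":0},{"jaw":0,"linear":[-1.1,-2.3,0],"twist":0},{"jaw":0,"linear":[-1.1,-2.3,0],"twist":0}]'
python3 -m pendant '[{"jaw":0,"linear":[-1.1,-2.3,0],"twist":0},{"jaw":0,"linear":[-1.1,-2.3,0],"twist":0},{"jaw":0,"linear":[-1.1,-2.3,0],"twist":0},{"jaw":0,"linear":[-0.6,-1.5,0],"twist":0},{"jaw":0,"linear":[0,0,0],"twist":0},{"jaw":0,"linear":[0,0,0],"twist":0}]'
python3 - <<'E'
from h import *
to(W([67.2,-49]),.125,173.5)
E
```

```text
time: 13.73
position: [0.4649, -0.143, 0.1496]
tool_rot: [0.06, 0.998, 0.001, -0.001]
ft_force: [0.6, 0.1, -2.5]
grip_width: 0.0075
grip_force: 39.8
time: 14.23
position: [0.4936, -0.2303, 0.1494]
tool_rot: [0.061, 0.998, 0.001, -0.001]
ft_force: [-0.1, -0.3, -3.8]
grip_width: 0.0074
grip_force: 39.8
pos [ 0.4936 -0.2303  0.1494] phi 173.05 twist -0.45 then shift cm [ 0.01 -2.04  2.44]
```

```bash
python3 -m pendant '[{"jaw":0,"linear":[0,-1,0],"twist":-0.4},{"jaw":0,"linear":[0,-1,0.8],"twist":0},{"jaw":0,"linear":[0,0,1.2],"twist":0},{"jaw":0,"linear":[0,0,1],"twist":0},{"jaw":0,"linear":[0,0,0.6],"twist":0},{"jaw":0,"linear":[0,0,0],"twist":0},{"jaw":0,"linear":[0,0,0],"twist":0},{"jaw":0,"linear":[0,0,0],"twist":0}]'
python3 - <<'E'
from h import *
to(W([67.2,-49]),.1,173.5)
c=cams.camera('side'); cv2.imwrite('pics/s5.png',cv2.resize(c['color'][120:270,320:470],None,fx=4,fy=4,interpolation=cv2.INTER_CUBIC))
E
```

```text
time: 14.9
position: [0.4927, -0.2494, 0.1147]
tool_rot: [0.056, 0.998, -0.0, 0.0]
ft_force: [0.3, -0.5, -3.0]
grip_width: 0.0077
grip_force: 39.8
pos [ 0.4927 -0.2494  0.1147] phi 173.59 twist 0.09 then shift cm [ 0.14 -0.13  1.47]
```

View pics/s5.png

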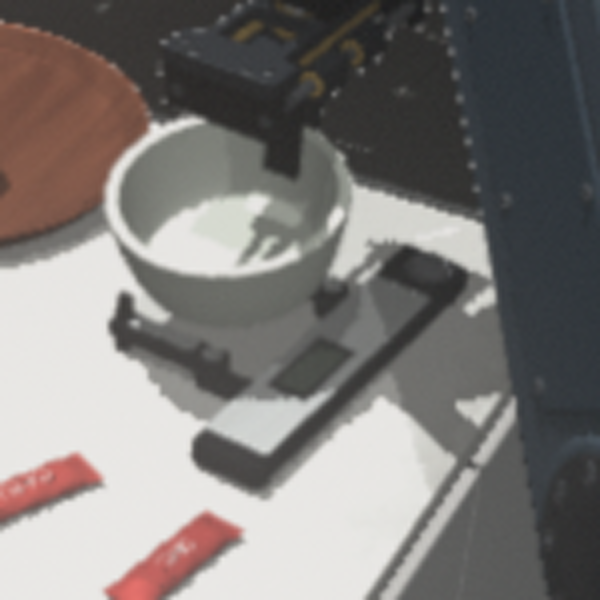

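The bowl hangs over the arms, tilted towards the outer arm, posts clear. I'll lower to contact and level it in a soft grip.

```bash
python3 -m pendant '[{"jaw":0,"linear":[0.14,-0.1,0.7],"twist":0},{"jaw":0,"linear":[0,0,0.4],"twist":0},{"jaw":0,"linear":[0,0,0.2],"twist":0},{"jaw":0,"linear":[0,0,0],"twist":0},{"jaw":0,"linear":[0,0,0],"twist":0}]'
```

```text
time: 15.37
position: [0.4909, -0.2503, 0.1013]
tool_rot: [0.056, 0.998, 0.0, -0.0]
ft_force: [-1.4, 0.0, -3.8]
grip_width: 0.0079
grip_force: 39.8
```

Near contact. Now soften the grip and continue down along the levelling arc.

```bash
python3 -m pendant '[{"jaw":0,"linear":[0,0,0.2],"twist":0},{"jaw":0,"linear":[0,-0.1,0.3],"twist":0},{"jaw":0,"linear":[0,-0.2,0.35],"twist":0},{"jaw":0,"linear":[0,-0.2,0.35],"twist":0},{"jaw":0,"linear":[0,0,0],"twist":0}]' 8
python3 -m pendant '[{"jaw":0,"linear":[0,-0.2,0.35],"twist":0},{"jaw":0,"linear":[0,-0.2,0.35],"twist":0},{"jaw":0,"linear":[0,-0.2,0.35],"twist":0},{"jaw":0,"linear":[0,0,0],"twist":0}]' 8
python3 -c "
from h import *
to(W([67.2,-66.4]),.07,173.5)"
```

```text
time: 15.78
position: [0.4904, -0.2557, 0.0891]
tool_rot: [0.057, 0.998, 0.0, -0.0]
ft_force: [0.2, 1.0, -0.3]
grip_width: 0.0084
grip_force: 8.4
time: 16.12
position: [0.4895, -0.2612, 0.0783]
tool_rot: [0.056, 0.998, 0.001, -0.0]
ft_force: [0.6, 1.4, -0.4]
grip_width: 0.0106
grip_force: 8.9
pos [ 0.4895 -0.2612  0.0783] phi 173.53 twist 0.03 then shift cm [-0.05 -0.67  0.83]
```

```bash
python3 -m pendant '[{"jaw":0,"linear":[0,-0.2,0.35],"twist":0},{"jaw":0,"linear":[-0.1,-0.2,0.35],"twist":0},{"jaw":0,"linear":[0,-0.15,0.15],"twist":0},{"jaw":0,"linear":[0,0,0],"twist":0},{"jaw":0.2,"linear":[0,0,0],"twist":0},{"jaw":0.25,"linear":[0,0,0],"twist":0},{"jaw":0.3,"linear":[0,0,0],"twist":0},{"jaw":0.35,"linear":[0,0,0],"twist":0},{"jaw":0.35,"linear":[0,0,0],"twist":0}]' 8
python3 -m pendant '[{"jaw":0.35,"linear":[0,0,-2],"twist":0},{"jaw":0.35,"linear":[0,0,-3],"twist":0},{"jaw":0.35,"linear":[0,0,-3],"twist":0},{"jaw":0,"linear":[0,-2.5,-2],"twist":0},{"jaw":0,"linear":[0,-2.5,0],"twist":0},{"jaw":0,"linear":[0,-2.5,0],"twist":0},{"jaw":0,"linear":[0,0,0],"twist":0},{"jaw":0,"linear":[0,0,0],"twist":0}]'
python3 - <<'E'
from h import *
from scipy.optimize import least_squares
pc=W([64,0]); print('plat',pc)
for n in('top','side'):
    c=cams.camera(n); d=c['depth']; v,u=np.mgrid[:480,:640]; o,r=ray(c,np.c_[u.ravel(),v.ravel()]); P=o+r*d.reshape(-1,1)
    P=P[(d.ravel()>0)&(np.hypot(P[:,0]-pc[0],P[:,1]-pc[1])<.09)]
    Q=P[(P[:,2]>.077)&(P[:,2]<.087)]
    f=least_squares(lambda v:np.hypot(*(Q[:,:2]-v[:2]).T)-v[2],[*pc,.07],loss='soft_l1',f_scale=.003); 
    F=P[np.hypot(P[:,0]-pc[0],P[:,1]-pc[1])<.035]
    A=np.linalg.lstsq(np.c_[F[:,:2]-pc,np.ones(len(F))],F[:,2],rcond=None)[0]
    c2,n2=np.cos(TH),np.sin(TH)
    print(n,len(Q),f.x,'scale-rel mm',(np.array([[c2,n2],[-n2,c2]])@(f.x[:2]-S))*1000,'floor slope deg',np.degrees(A[:2]),A[2],'rim z',np.percentile(P[:,2],[99]))
    m=(cv2.resize(c['color'][215:320,370:500],None,fx=4,fy=4,interpolation=cv2.INTER_CUBIC) if n=='top' else cv2.resize(c['color'][130:260,330:460],None,fx=3,fy=3,interpolation=cv2.INTER_CUBIC))
    cv2.imwrite(f'pics/{n}6.png',m)
to(W([-4,-104]),.07,173.5)
E
```

```text
time: 16.87
position: [0.4903, -0.2674, 0.0704]
tool_rot: [0.056, 0.998, -0.0, 0.0]
ft_force: [-0.3, -0.8, -0.2]
grip_width: 0.0281
grip_force: 0.0
time: 17.53
position: [0.4814, -0.3428, 0.1704]
tool_rot: [0.057, 0.998, -0.0, 0.0]
ft_force: [1.0, 0.3, -0.4]
grip_width: 0.0054
grip_force: 0.0
plat [ 0.49353356 -0.20158136]
top 140 [ 0.49391479 -0.20786352  0.07523699] scale-rel mm [65.08569085 -6.19936627] floor slope deg [0. 0.] 0.0 rim z [0.65829605]
side 489 [ 0.49990776 -0.19833596  0.06663802] scale-rel mm [69.96854637  3.94201979] floor slope deg [ 17.71889131 -31.03714663] 0.018687306479474915 rim z [0.48553703]
pos [ 0.4812 -0.3405  0.1699] phi 173.55 twist 0.05 then shift cm [7.14 3.54 9.99]
```

View pics/top6.png

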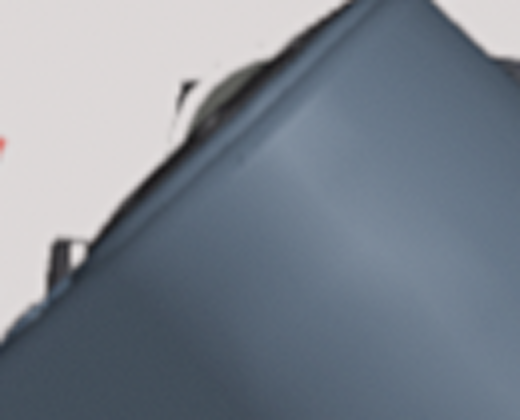

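The top view is blocked by the forearm; I'll refine from the side view with height filtering.

```bash
cat > bowl.py <<'E'
from h import *
from scipy.optimize import least_squares
pc=W([64,0]); c2,n2=np.cos(TH),np.sin(TH); Ri=np.array([[c2,n2],[-n2,c2]])
for n in('top','side'):
    c=cams.camera(n); d=c['depth']; v,u=np.mgrid[:480,:640]; o,r=ray(c,np.c_[u.ravel(),v.ravel()]); P=o+r*d.reshape(-1,1)
    P=P[(d.ravel()>0)&(np.hypot(P[:,0]-pc[0],P[:,1]-pc[1])<.085)&(P[:,2]<.088)]
    Q=P[(P[:,2]>.0785)]
    for i in range(3):
        f=least_squares(lambda v:np.hypot(*(Q[:,:2]-v[:2]).T)-.068,pc,loss='soft_l1',f_scale=.002)
        Q=Q[abs(np.hypot(*(Q[:,:2]-f.x).T)-.068)<.008]
    rel=Q[:,:2]-f.x; ang=np.degrees(np.arctan2(rel[:,1],rel[:,0])); h=np.histogram(ang,8,(-180,180))[0]
    F=P[(np.hypot(P[:,0]-f.x[0],P[:,1]-f.x[1])<.042)&(P[:,2]<.045)]
    A=np.linalg.lstsq(np.c_[F[:,:2]-f.x,np.ones(len(F))],F[:,2],rcond=None)[0] if len(F)>9 else np.zeros(3)
    print(n,len(Q),h,'scale mm',Ri@(f.x-S)*1000,'floor',len(F),np.degrees(A[:2]),A[2],'rimz by side',[round(np.percentile(P[(P[:,1]*s>f.x[1]*s+.05),2],98),4) for s in(1,-1) if (P[:,1]*s>f.x[1]*s+.05).sum()>5])
E
python3 bowl.py
```

```text
top 115 [ 0  0  0  0 62 53  0  0] scale mm [69.81037718  0.1658552 ] floor 0 [0. 0.] 0.0 rimz by side [np.float64(0.0836)]
side 419 [44 49 53 42 43 61 72 55] scale mm [70.06274637  3.18922484] floor 211 [ 15.27099401 -27.5921868 ] 0.01854288594740541 rimz by side [np.float64(0.0838), np.float64(0.0829)]
```

View pics/side6.png

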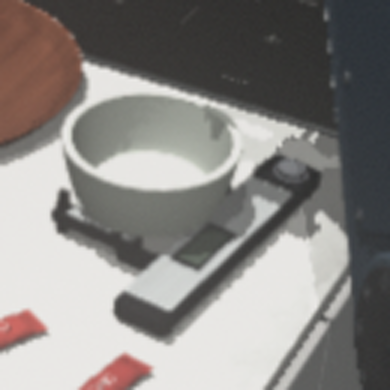

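The bowl stands level on the scale, but it sits ~6 mm too far along scale +x. I'll centre it by opening the fingers inside it, tool centred on the platform point, jaws along scale x.

```bash
python3 -m pendant '[{"jaw":0.3,"linear":[0,0,0],"twist":7},{"jaw":0.3,"linear":[0,0,0],"twist":7},{"jaw":0.3,"linear":[0,0,0],"twist":7},{"jaw":0.3,"linear":[0,0,0],"twist":7},{"jaw":0.3,"linear":[0,0,0],"twist":7},{"jaw":0.3,"linear":[0,0,0],"twist":7},{"jaw":0.3,"linear":[0,0,0],"twist":7},{"jaw":0.3,"linear":[0,0,0],"twist":7},{"jaw":0.3,"linear":[0,0,0],"twist":7},{"jaw":0.3,"linear":[0,0,0],"twist":7},{"jaw":0.3,"linear":[0,0,0],"twist":7},{"jaw":0.3,"linear":[0,0,0],"twist":7}]'
python3 -m pendant '[{"jaw":0.3,"linear":[0,0,0],"twist":6},{"jaw":0.3,"linear":[3,0,0],"twist":0},{"jaw":0.3,"linear":[3,0,0],"twist":0},{"jaw":0.3,"linear":[3,0,0],"twist":0},{"jaw":0.3,"linear":[3,0,0],"twist":0},{"jaw":0.3,"linear":[0,0,0],"twist":0},{"jaw":0.3,"linear":[0,0,0],"twist":0},{"jaw":0.3,"linear":[0,0,0],"twist":0}]'
python3 -c "
from h import *
to(W([64,0]),.061,83.54)"
```

```text
time: 18.73
position: [0.4818, -0.3401, 0.1703]
tool_rot: [0.711, 0.703, 0.0, -0.001]
ft_force: [0.1, 0.5, -0.2]
grip_width: 0.0262
grip_force: 0.0
time: 19.4
position: [0.4956, -0.2219, 0.1706]
tool_rot: [0.745, 0.667, -0.0, 0.0]
ft_force: [0.6, -0.9, 1.2]
grip_width: 0.0262
grip_force: 0.0
pos [ 0.4956 -0.2219  0.1706] phi 83.66 twist 0.12 then shift cm [ 2.   -0.44 10.96]
```

```bash
python3 -m pendant '[{"jaw":0.3,"linear":[2,-0.44,0],"twist":0},{"jaw":0.3,"linear":[0,0,3],"twist":0},{"jaw":0.3,"linear":[0,0,3],"twist":0},{"jaw":0.3,"linear":[0,0,3],"twist":0},{"jaw":0.3,"linear":[0,0,1.5],"twist":0},{"jaw":0.3,"linear":[0,0,0],"twist":0},{"jaw":0.3,"linear":[0,0,0],"twist":0}]'
python3 -c "
from h import *
to(W([64,0]),.061,83.54)"
```

```text
time: 19.98
position: [0.4929, -0.2027, 0.0648]
tool_rot: [0.746, 0.666, -0.0, -0.001]
ft_force: [0.1, -0.9, 0.4]
grip_width: 0.026
grip_force: 0.0
pos [ 0.4929 -0.2027  0.0648] phi 83.49 twist -0.05 then shift cm [0.12 0.05 0.38]
```

```bash
python3 -m pendant '[{"jaw":0.5,"linear":[0.1,0.05,0.35],"twist":0},{"jaw":0.6,"linear":[0,0,0],"twist":0},{"jaw":0.65,"linear":[0,0,0],"twist":0},{"jaw":0.7,"linear":[0,0,0],"twist":0},{"jaw":0.73,"linear":[0,0,0],"twist":0},{"jaw":0.76,"linear":[0,0,0],"twist":0},{"jaw":0.79,"linear":[0,0,0],"twist":0},{"jaw":0.8,"linear":[0,0,0],"twist":0},{"jaw":0.8,"linear":[0,0,0],"twist":0},{"jaw":0.8,"linear":[0,0,0],"twist":0}]' 5
python3 -c "
from h import *
to(W([64,0]),.061,83.54)"
python3 -m pendant '[{"jaw":0.82,"linear":[0,0,0],"twist":0},{"jaw":0.83,"linear":[0,0,0],"twist":0},{"jaw":0.84,"linear":[0,0,0],"twist":0},{"jaw":0.84,"linear":[0,0,0],"twist":0},{"jaw":0.84,"linear":[0,0,0],"twist":0}]' 5
python3 bowl.py
```

```text
time: 20.82
position: [0.4937, -0.2008, 0.062]
tool_rot: [0.746, 0.666, -0.0, -0.0]
ft_force: [-0.1, 0.8, 0.2]
grip_width: 0.0692
grip_force: 0.0
pos [ 0.4937 -0.2008  0.062 ] phi 83.57 twist 0.03 then shift cm [-0.08 -0.01  0.1 ]
time: 21.23
position: [0.4937, -0.2009, 0.062]
tool_rot: [0.746, 0.666, -0.0, -0.0]
ft_force: [-0.2, 0.5, 0.6]
grip_width: 0.0728
grip_force: 0.0
top 0 [0 0 0 0 0 0 0 0] scale mm [6.40000000e+01 4.71914604e-15] floor 0 [0. 0.] 0.0 rimz by side []
side 283 [ 1  8 37 16 42 53 71 55] scale mm [70.07315126  2.73672614] floor 211 [ 16.8693143 -26.1326018] 0.018910696686997557 rimz by side [np.float64(0.084), np.float64(0.0824)]
```

```bash
python3 - <<'E'
from h import *
c2,n2=np.cos(TH),np.sin(TH); Ri=np.array([[c2,n2],[-n2,c2]])
c=cams.camera('side')
w=plane(c,[(330+62/3,130+145/3),(330+243/3,130+143/3),(330+152/3,130+93/3)],.082)[:,:2]
s=np.array([Ri@(a-S)*1000 for a in w]); print(s, (s[0]+s[1])/2, np.linalg.norm(s[0]-s[1]))
o,_=ray(c,[(380,180)]); v=W([64,0])-o[:2]; v/=np.linalg.norm(v); vs=Ri@v; print('view dir scale',vs,'far pt - 72*v:',s[2]-72*vs)
d=c['depth']; vv,u=np.mgrid[:480,:640]; o,r=ray(c,np.c_[u.ravel(),vv.ravel()]); P=(o+r*d.reshape(-1,1)).reshape(480,640,3)
for row in range(168,206,4): print(row,[tuple(np.round(np.r_[Ri@(P[row,k,:2]-S)*1000,P[row,k,2]*1000]).astype(int).tolist()) for k in range(352,412,12)])
im=cv2.resize(c['color'][130:260,330:460],None,fx=4,fy=4,interpolation=cv2.INTER_CUBIC); cv2.imwrite('pics/s7.png',im)
E
```

```text
[[119.91325578  54.28207689]
 [  8.12716432 -34.09870971]
 [104.01318953 -52.49020988]] [64.02021005 10.09168359] 142.50366200216848
view dir scale [ 0.48957835 -0.87195931] far pt - 72*v: [68.76354818 10.29086039]
168 [(211, -90, 0), (113, 9, 90), (112, -45, 62), (36, 31, 132), (11, 22, 137)]
172 [(130, 34, 85), (110, 13, 82), (110, -44, 52), (81, -53, 59), (1, 38, 138)]
176 [(124, 43, 81), (109, 13, 71), (107, -40, 44), (79, -51, 48), (0, 39, 129)]
180 [(112, 60, 84), (110, 11, 58), (105, -38, 33), (78, -51, 37), (-1, 38, 118)]
184 [(119, 49, 64), (109, 10, 46), (99, -29, 29), (72, -41, 33), (18, 0, 79)]
188 [(157, -10, 3), (71, 72, 85), (86, -8, 34), (65, -30, 31), (7, 19, 82)]
192 [(149, 1, 1), (72, 69, 71), (43, 65, 82), (21, 49, 82), (5, 21, 74)]
196 [(116, 52, 32), (72, 68, 60), (43, 63, 70), (18, 52, 74), (6, 17, 59)]
200 [(113, 55, 22), (76, 61, 43), (44, 60, 56), (21, 46, 58), (11, 4, 38)]
204 [(109, 60, 16), (80, 53, 24), (42, 62, 46), (24, 38, 40), (12, 1, 24)]
```

View pics/s7.png

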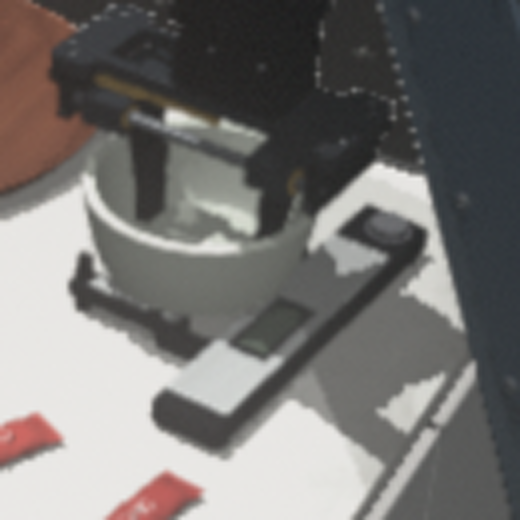

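The side view shows the fingers inside the bowl: the -x finger (crop 275,200) is nearly at its wall, while the +x finger still has a gap. So the bowl really is offset and the tips are slimmer than assumed. Keep opening gently.

```bash
python3 -m pendant '[{"jaw":0.86,"linear":[0,0,0],"twist":0},{"jaw":0.88,"linear":[0,0,0],"twist":0},{"jaw":0.9,"linear":[0,0,0],"twist":0},{"jaw":0.9,"linear":[0,0,0],"twist":0},{"jaw":0.9,"linear":[0,0,0],"twist":0}]' 5
python3 -m pendant '[{"jaw":0.92,"linear":[0,0,0],"twist":0},{"jaw":0.94,"linear":[0,0,0],"twist":0},{"jaw":0.96,"linear":[0,0,0],"twist":0},{"jaw":0.96,"linear":[0,0,0],"twist":0},{"jaw":0.96,"linear":[0,0,0],"twist":0}]' 5
python3 bowl.py
```

```text
time: 21.8
position: [0.4937, -0.2009, 0.0621]
tool_rot: [0.746, 0.666, 0.0, -0.0]
ft_force: [0.0, 0.4, -0.0]
grip_width: 0.0783
grip_force: 0.0
time: 22.22
position: [0.4942, -0.2011, 0.0621]
tool_rot: [0.746, 0.666, 0.0, 0.001]
ft_force: [0.7, -0.5, -0.8]
grip_width: 0.0834
grip_force: 0.6
top 0 [0 0 0 0 0 0 0 0] scale mm [6.40000000e+01 4.71914604e-15] floor 0 [0. 0.] 0.0 rimz by side []
side 302 [ 2  5 44 17 47 60 75 52] scale mm [68.3567869   2.20101965] floor 205 [ 15.38844422 -26.66048919] 0.018924185031543497 rimz by side [np.float64(0.0839), np.float64(0.0828)]
```

```bash
python3 -m pendant '[{"jaw":0.98,"linear":[0,0,0],"twist":0},{"jaw":1,"linear":[0,0,0],"twist":0},{"jaw":1,"linear":[0,0,0.15],"twist":0},{"jaw":1,"linear":[0,0,0.15],"twist":0},{"jaw":1,"linear":[0,0,0.15],"twist":0},{"jaw":1,"linear":[0,0,0],"twist":0},{"jaw":1,"linear":[0,0,0],"twist":0}]' 5
python3 bowl.py
python3 -c "
from h import *
to(W([64,0]),.053,83.54)"
```

```text
time: 22.9
position: [0.4951, -0.2017, 0.0581]
tool_rot: [0.746, 0.666, 0.001, 0.002]
ft_force: [4.7, -0.7, 4.3]
grip_width: 0.0867
grip_force: 2.7
top 0 [0 0 0 0 0 0 0 0] scale mm [6.40000000e+01 4.71914604e-15] floor 0 [0. 0.] 0.0 rimz by side []
side 268 [ 2  0 25 15 46 59 71 50] scale mm [66.09195697  2.26173927] floor 201 [ 14.64425452 -28.44573047] 0.018664488981333587 rimz by side [np.float64(0.0839), np.float64(0.0819)]
pos [ 0.4949 -0.2016  0.058 ] phi 83.57 twist 0.03 then shift cm [-0.01 -0.14  0.5 ]
```

```bash
python3 -m pendant '[{"jaw":1,"linear":[0,-0.15,0],"twist":0},{"jaw":1,"linear":[0,-0.15,0],"twist":0},{"jaw":1,"linear":[0,-0.1,0],"twist":0},{"jaw":1,"linear":[0,0,0],"twist":0},{"jaw":1,"linear":[0,0,0],"twist":0}]' 5
python3 bowl.py
python3 -c "
from h import *
to(W([64,0]),.053,83.54)"
```

```text
time: 23.42
position: [0.4904, -0.201, 0.058]
tool_rot: [0.746, 0.666, 0.0, 0.001]
ft_force: [4.7, -1.0, 5.5]
grip_width: 0.0867
grip_force: 3.0
top 0 [0 0 0 0 0 0 0 0] scale mm [6.40000000e+01 4.71914604e-15] floor 0 [0. 0.] 0.0 rimz by side []
side 265 [ 2  1 25 16 43 60 69 49] scale mm [61.93919658  1.4652791 ] floor 205 [ 12.62263571 -27.20319026] 0.019548212165428007 rimz by side [np.float64(0.0841), np.float64(0.081)]
pos [ 0.4904 -0.201   0.0579] phi 83.57 twist 0.03 then shift cm [-0.02  0.31  0.49]
```

```bash
python3 -m pendant '[{"jaw":0.8,"linear":[0,0.1,-0.1],"twist":0},{"jaw":0.6,"linear":[0,0,0],"twist":0},{"jaw":0.5,"linear":[0,0,0],"twist":0},{"jaw":0.5,"linear":[0,0,-1],"twist":0},{"jaw":0.5,"linear":[0,0,-3],"twist":0},{"jaw":0.5,"linear":[0,0,-3],"twist":0},{"jaw":0.5,"linear":[0,0,-3],"twist":0},{"jaw":0,"linear":[3,-1,0],"twist":0},{"jaw":0,"linear":[3,-1,0],"twist":0},{"jaw":0,"linear":[3,-1,0],"twist":0},{"jaw":0,"linear":[3,-1,0],"twist":0},{"jaw":0,"linear":[3,-1,0],"twist":0}]'
python3 -m pendant '[{"jaw":0,"linear":[3,-1,0],"twist":0},{"jaw":0,"linear":[3,0,0],"twist":0},{"jaw":0,"linear":[3,0,0],"twist":0},{"jaw":0,"linear":[0,0,0],"twist":0}]'
python3 bowl.py
python3 - <<'E'
from h import *
to(W([-4,-104]),.07)
c=cams.camera('top'); cv2.imwrite('pics/t8.png',cv2.resize(c['color'][215:320,370:500],None,fx=4,fy=4,interpolation=cv2.INTER_CUBIC))
E
```

```text
time: 24.52
position: [0.4562, -0.0444, 0.1589]
tool_rot: [0.746, 0.666, -0.0, -0.001]
ft_force: [0.4, -0.4, 0.1]
grip_width: 0.0183
grip_force: 0.0
time: 24.85
position: [0.4565, 0.0488, 0.1589]
tool_rot: [0.744, 0.668, -0.0, -0.001]
ft_force: [0.4, 0.3, -0.2]
grip_width: 0.0008
grip_force: 0.0
top 658 [86 93 86 80 79 78 76 80] scale mm [62.94859139 -0.23830118] floor 1038 [-0.46999509 -0.2450303 ] 0.031600389002474326 rimz by side [np.float64(0.0847), np.float64(0.0851)]
side 190 [46 48 43  0  0 10  0 43] scale mm [62.80403659  3.82244077] floor 31 [-4.61529198  2.05960717] -0.0011848217400215885 rimz by side [np.float64(0.0788), np.float64(0.0832)]
pos [0.4572 0.0456 0.1587] phi 83.75 twist 0.0 then shift cm [-34.55  -0.53   8.87]
```

The top view measures the bowl at scale (62.9,-0.2), floor level within 0.5°. On to the tare key.

```bash
python3 -m pendant '[{"jaw":0,"linear":[-3.4,0,0],"twist":0},{"jaw":0,"linear":[-3.4,0,0],"twist":0},{"jaw":0,"linear":[-3.4,0,0],"twist":0},{"jaw":0,"linear":[-3.4,0,0],"twist":0},{"jaw":0,"linear":[-3.4,0,0],"twist":0},{"jaw":0,"linear":[-3.4,0,0],"twist":0},{"jaw":0,"linear":[-3.4,-0.1,0],"twist":0},{"jaw":0,"linear":[-3.4,-0.1,0],"twist":0},{"jaw":0,"linear":[-3.4,-0.1,0],"twist":0},{"jaw":0,"linear":[-3.4,-0.2,0],"twist":0},{"jaw":0,"linear":[0,0,0],"twist":0},{"jaw":0,"linear":[0,0,0],"twist":0}]'
python3 -c "
from h import *
to(W([-4,-104]),.055)"
```

```text
time: 26.0
position: [0.4135, -0.2957, 0.1585]
tool_rot: [0.748, 0.664, -0.0, 0.0]
ft_force: [-0.7, -0.1, -0.5]
grip_width: 0.0004
grip_force: 0.0
pos [ 0.4135 -0.2957  0.1585] phi 83.22 twist 0.0 then shift cm [-0.14  0.09 10.35]
```

```bash
python3 -m pendant '[{"jaw":0,"linear":[-0.14,0.09,2.5],"twist":0},{"jaw":0,"linear":[0,0,2.5],"twist":0},{"jaw":0,"linear":[0,0,2.5],"twist":0},{"jaw":0,"linear":[0,0,2.5],"twist":0},{"jaw":0,"linear":[0,0,0],"twist":0},{"jaw":0,"linear":[0,0,0],"twist":0}]'
python3 -c "
from h import *
to(W([-4,-104]),.040)"
```

```text
time: 26.5
position: [0.4144, -0.2925, 0.0578]
tool_rot: [0.746, 0.666, -0.0, -0.002]
ft_force: [0.3, 0.0, -0.3]
grip_width: 0.0006
grip_force: 0.0
pos [ 0.4144 -0.2925  0.0578] phi 83.57 twist 0.0 then shift cm [-0.47  0.04  1.78]
```

```bash
python3 -m pendant '[{"jaw":0,"linear":[-0.45,0,0],"twist":0},{"jaw":0,"linear":[0,0,0.5],"twist":0},{"jaw":0,"linear":[0,0,0.5],"twist":0},{"jaw":0,"linear":[0,0,0.3],"twist":0},{"jaw":0,"linear":[0,0,0.2],"twist":0},{"jaw":0,"linear":[0,0,0.2],"twist":0},{"jaw":0,"linear":[0,0,0],"twist":0},{"jaw":0,"linear":[0,0,0],"twist":0},{"jaw":0,"linear":[0,0,0],"twist":0}]'
```

```text
time: 27.25
position: [0.4154, -0.2989, 0.0419]
tool_rot: [0.746, 0.666, -0.0, 0.001]
ft_force: [-0.5, -0.4, 3.6]
grip_width: 0.0006
grip_force: 2.2
```

```bash
python3 -m pendant '[{"jaw":0,"linear":[0,0,0.1],"twist":0},{"jaw":0,"linear":[0,0,0.1],"twist":0},{"jaw":0,"linear":[0,0,0],"twist":0},{"jaw":0,"linear":[0,0,0],"twist":0},{"jaw":0,"linear":[0,0,0],"twist":0}]'
```

```text
time: 27.67
position: [0.4155, -0.2989, 0.0416]
tool_rot: [0.746, 0.666, -0.0, 0.001]
ft_force: [-1.6, 2.4, 19.7]
grip_width: 0.0004
grip_force: 9.6
```

The key is fully down (stop felt at 20 N). I'll release it and work out the bar grasps, checking jar clearance at bar B.

```bash
python3 -m pendant '[{"jaw":0,"linear":[0,0,-1],"twist":0},{"jaw":0,"linear":[0,0,-3],"twist":0},{"jaw":0.4,"linear":[0,0,-4],"twist":0},{"jaw":0.45,"linear":[0,0,-3],"twist":0},{"jaw":0.45,"linear":[0,0,0],"twist":0}]'
python3 - <<'E'
from h import *
for n in('top','side'):
    P=np.load(n+'P.npy').reshape(-1,3)
    Q=P[(P[:,2]>.06)&(P[:,2]<.115)&(P[:,0]>.52)&(P[:,0]<.72)&(P[:,1]<.12)&(P[:,1]>-.15)]
    H,xe,ye=np.histogram2d(Q[:,0],Q[:,1],[10,9],[[.52,.72],[-.15,.12]]); print(n,len(Q),np.percentile(Q[:,0],[1,5]) if len(Q) else ''); print(np.round(xe,2),np.round(ye,2)); print(H.astype(int))
    # B's corners in body frame
to([.4345,.0066],.07,79)
E
```

```text
time: 28.08
position: [0.4175, -0.3008, 0.1546]
tool_rot: [0.746, 0.666, 0.0, 0.005]
ft_force: [1.0, -0.1, -0.1]
grip_width: 0.0133
grip_force: 0.0
top 1056 [0.62620952 0.6287337 ]
[0.52 0.54 0.56 0.58 0.6  0.62 0.64 0.66 0.68 0.7  0.72] [-0.15 -0.12 -0.09 -0.06 -0.03  0.    0.03  0.06  0.09  0.12]
[[  0   0   0   0   0   0   0   0   0]
 [  0   0   0   0   0   0   0   0   0]
 [  0   0   0   0   0   0   0   0   0]
 [  0   0   0   0   0   0   0   0   0]
 [  0   0   0   0   0   0   0   0   0]
 [  0   0   0   0   0 120  56   0   0]
 [  0   0   0   0   0 109  72  40   0]
 [ 28 137   0   0   0  36  13  70  67]
 [ 49 116  22   0   0   0   0  32   0]
 [ 12  58   0   0   0   0   0  19   0]]
side 1072 [0.62670996 0.62964331]
[0.52 0.54 0.56 0.58 0.6  0.62 0.64 0.66 0.68 0.7  0.72] [-0.15 -0.12 -0.09 -0.06 -0.03  0.    0.03  0.06  0.09  0.12]
[[  0   0   0   0   0   0   0   0   0]
 [  0   0   0   0   0   0   0   0   0]
 [  0   0   0   0   0   0   0   0   0]
 [  0   0   0   0   0   0   0   0   0]
 [  0   0   0   0   0   0   0   0   0]
 [  0   0   0   0   0  81  35   0   0]
 [  0   0   0   0   0  67  71  36   0]
 [  7 173   7   0   0  22  20  48  97]
 [ 17 102  81   0   0   0   0  57   0]
 [  2  46   7   0   0   0   0  96   0]]
pos [ 0.4175 -0.3008  0.1546] phi 83.58 twist 4.58 then shift cm [30.5  -4.2   8.46]
```

```bash
python3 -m pendant '[{"jaw":0.5,"linear":[0,0,0],"twist":4.6},{"jaw":0.5,"linear":[3.4,-0.45,0],"twist":0},{"jaw":0.5,"linear":[3.4,-0.45,0],"twist":0},{"jaw":0.5,"linear":[3.4,-0.45,0],"twist":0},{"jaw":0.5,"linear":[3.4,-0.45,0],"twist":0},{"jaw":0.5,"linear":[3.4,-0.45,0],"twist":0},{"jaw":0.5,"linear":[3.4,-0.45,0],"twist":0},{"jaw":0.5,"linear":[3.4,-0.45,0],"twist":0},{"jaw":0.5,"linear":[3.4,-0.45,0],"twist":0},{"jaw":0.5,"linear":[3.3,-0.45,0],"twist":0},{"jaw":0.5,"linear":[0,0,0],"twist":0},{"jaw":0.5,"linear":[0,0,0],"twist":0}]'
python3 -c "
from h import *
to([.4345,.0066],.02,79)"
```

```text
time: 29.08
position: [0.4328, 0.0104, 0.1489]
tool_rot: [0.77, 0.638, -0.001, -0.001]
ft_force: [0.7, -0.2, -0.8]
grip_width: 0.0433
grip_force: 0.0
pos [0.4328 0.0104 0.1489] phi 79.22 twist 0.22 then shift cm [-0.34  0.23 12.89]
```

```bash
python3 -m pendant '[{"jaw":0.5,"linear":[-0.3,0.2,3],"twist":0},{"jaw":0.5,"linear":[0,0,3],"twist":0},{"jaw":0.5,"linear":[0,0,3],"twist":0},{"jaw":0.5,"linear":[0,0,2],"twist":0},{"jaw":0.5,"linear":[0,0,1],"twist":0},{"jaw":0.5,"linear":[0,0,0.7],"twist":0},{"jaw":0.5,"linear":[0,0,0],"twist":0},{"jaw":0,"linear":[0,0,0],"twist":0},{"jaw":0,"linear":[0,0,0],"twist":0},{"jaw":0,"linear":[0,0,0],"twist":0},{"jaw":0,"linear":[0,0,0],"twist":0},{"jaw":0,"linear":[0,0,0],"twist":0}]' 8
python3 -m pendant '[{"jaw":0,"linear":[0,0,0],"twist":0},{"jaw":0,"linear":[0,0,-1],"twist":0},{"jaw":0,"linear":[0,0,-3],"twist":0},{"jaw":0,"linear":[0,0,-3],"twist":0},{"jaw":0,"linear":[0,0,-3],"twist":0},{"jaw":0,"linear":[0,0,-3],"twist":0},{"jaw":0,"linear":[0,0,0],"twist":0}]'
python3 -c "
from h import *
to(W([48,0]),.056,83.54)"
```

```text
time: 30.08
position: [0.4356, 0.0051, 0.0233]
tool_rot: [0.772, 0.636, 0.0, 0.001]
ft_force: [-0.6, -0.9, 4.1]
grip_width: 0.0236
grip_force: 8.0
time: 30.67
position: [0.438, 0.0048, 0.157]
tool_rot: [0.772, 0.636, 0.003, 0.004]
ft_force: [0.1, -0.5, 0.4]
grip_width: 0.0239
grip_force: 8.0
pos [0.438  0.0048 0.157 ] phi 78.99 twist -4.55 then shift cm [-19.89   6.24  10.1 ]
```

Bar A is held (24 mm). Carry it to the bowl.

```bash
python3 -m pendant '[{"jaw":0,"linear":[0,0,0],"twist":-4.6},{"jaw":0,"linear":[-2.8,0.9,0],"twist":0},{"jaw":0,"linear":[-2.8,0.9,0],"twist":0},{"jaw":0,"linear":[-2.8,0.9,0],"twist":0},{"jaw":0,"linear":[-2.8,0.9,0],"twist":0},{"jaw":0,"linear":[-2.8,0.9,0],"twist":0},{"jaw":0,"linear":[-2.8,0.9,0],"twist":0},{"jaw":0,"linear":[-2.8,0.9,0],"twist":0},{"jaw":0,"linear":[0,0,0],"twist":0},{"jaw":0,"linear":[0,0,0],"twist":0}]'
python3 -c "
from h import *
to(W([48,0]),.056,83.54)"
```

```text
time: 31.5
position: [0.4758, -0.1979, 0.1518]
tool_rot: [0.747, 0.665, 0.0, -0.0]
ft_force: [0.2, 0.3, -0.8]
grip_width: 0.0237
grip_force: 8.0
pos [ 0.4758 -0.1979  0.1518] phi 83.42 twist -0.12 then shift cm [-0.16  0.2   9.58]
```

```bash
python3 -m pendant '[{"jaw":0,"linear":[-0.15,0.2,2],"twist":0},{"jaw":0,"linear":[0,0,2.5],"twist":0},{"jaw":0,"linear":[0,0,2.5],"twist":0},{"jaw":0,"linear":[0,0,1.2],"twist":0},{"jaw":0,"linear":[0,0,0.7],"twist":0},{"jaw":0,"linear":[0,0,0.4],"twist":0},{"jaw":0,"linear":[0,0,0],"twist":0},{"jaw":0,"linear":[0,0,0],"twist":0}]'
```

```text
time: 32.17
position: [0.4778, -0.198, 0.06]
tool_rot: [0.746, 0.667, 0.0, 0.0]
ft_force: [0.6, -0.6, -0.7]
grip_width: 0.024
grip_force: 8.0
```

```bash
python3 -m pendant '[{"jaw":0,"linear":[0,0,0.2],"twist":0},{"jaw":0,"linear":[0,0,0.1],"twist":0},{"jaw":0.36,"linear":[0,0,0],"twist":0},{"jaw":0.36,"linear":[0,0,0],"twist":0},{"jaw":0.36,"linear":[0,0,0],"twist":0},{"jaw":0.36,"linear":[0,0,-2],"twist":0},{"jaw":0.36,"linear":[0,0,-3],"twist":0},{"jaw":0.5,"linear":[0,0,-3],"twist":0},{"jaw":0.5,"linear":[0,0,-2],"twist":0},{"jaw":0.5,"linear":[0,0,0],"twist":0}]'
python3 -c "
from h import *
to([.5325,-.0018],.02,63.2)"
```

```text
time: 33.0
position: [0.48, -0.1999, 0.1607]
tool_rot: [0.746, 0.666, 0.001, 0.004]
ft_force: [0.3, -0.2, 0.3]
grip_width: 0.041
grip_force: 0.0
pos [ 0.48   -0.1999  0.1607] phi 83.56 twist 20.36 then shift cm [20.05 -4.24 14.07]
```

```bash
python3 -m pendant '[{"jaw":0.5,"linear":[0,0,0],"twist":6.8},{"jaw":0.5,"linear":[0,0,0],"twist":6.8},{"jaw":0.5,"linear":[0,0,0],"twist":6.8},{"jaw":0.5,"linear":[2.9,-0.6,0],"twist":0},{"jaw":0.5,"linear":[2.9,-0.6,0],"twist":0},{"jaw":0.5,"linear":[2.9,-0.6,0],"twist":0},{"jaw":0.5,"linear":[2.9,-0.6,0],"twist":0},{"jaw":0.5,"linear":[2.9,-0.6,0],"twist":0},{"jaw":0.5,"linear":[2.9,-0.6,0],"twist":0},{"jaw":0.5,"linear":[2.7,-0.6,0],"twist":0},{"jaw":0.5,"linear":[0,0,0],"twist":0},{"jaw":0.5,"linear":[0,0,0],"twist":0}]'
python3 -c "
from h import *
to([.5325,-.0018],.02,63.2)"
```

```text
time: 34.0
position: [0.5304, 0.0013, 0.1557]
tool_rot: [0.851, 0.525, -0.001, -0.0]
ft_force: [-0.2, -0.1, 0.3]
grip_width: 0.0435
grip_force: 0.0
pos [0.5304 0.0013 0.1557] phi 63.35 twist 0.15 then shift cm [-0.18  0.33 13.57]
```

```bash
python3 -m pendant '[{"jaw":0.5,"linear":[-0.2,0.3,3],"twist":0},{"jaw":0.5,"linear":[0,0,3],"twist":0},{"jaw":0.5,"linear":[0,0,3],"twist":0},{"jaw":0.5,"linear":[0,0,2.5],"twist":0},{"jaw":0.5,"linear":[0,0,1.2],"twist":0},{"jaw":0.5,"linear":[0,0,0.7],"twist":0},{"jaw":0.5,"linear":[0,0,0],"twist":0},{"jaw":0,"linear":[0,0,0],"twist":0},{"jaw":0,"linear":[0,0,0],"twist":0},{"jaw":0,"linear":[0,0,0],"twist":0},{"jaw":0,"linear":[0,0,0],"twist":0},{"jaw":0,"linear":[0,0,0],"twist":0}]' 8
python3 -m pendant '[{"jaw":0,"linear":[0,0,0],"twist":0},{"jaw":0,"linear":[0,0,-1],"twist":0},{"jaw":0,"linear":[0,0,-3],"twist":0},{"jaw":0,"linear":[0,0,-3],"twist":0},{"jaw":0,"linear":[0,0,-3],"twist":0},{"jaw":0,"linear":[0,0,-3],"twist":0},{"jaw":0,"linear":[0,0,0],"twist":0}]'
python3 bowl.py
python3 - <<'E'
from h import *
to(W([77,0]),.065,83.54)
c=cams.camera('top'); hsv=cv2.cvtColor(c['color'],cv2.COLOR_BGR2HSV)
m=((hsv[...,1]>150)&((hsv[...,0]<6)|(hsv[...,0]>174))&(hsv[...,2]>90)).astype(np.uint8); m=cv2.morphologyEx(m,cv2.MORPH_CLOSE,np.ones((5,5)))
c2,n2=np.cos(TH),np.sin(TH); Ri=np.array([[c2,n2],[-n2,c2]])
for k in cv2.findContours(m,0,1)[0]:
    if cv2.contourArea(k)>100:
        r=cv2.minAreaRect((np.array([Ri@(q-S) for q in plane(c,k.reshape(-1,2),.042)[:,:2]])*1000).astype(np.float32)); print('red',k.reshape(-1,2).mean(0),r)
E
```

```text
time: 35.0
position: [0.5332, -0.0033, 0.0236]
tool_rot: [0.852, 0.524, 0.001, 0.001]
ft_force: [0.2, -1.2, 4.1]
grip_width: 0.0235
grip_force: 8.0
time: 35.58
position: [0.5361, -0.0036, 0.1584]
tool_rot: [0.852, 0.524, 0.004, 0.004]
ft_force: [1.1, 0.1, 0.2]
grip_width: 0.0242
grip_force: 8.0
top 642 [84 90 79 78 76 78 75 82] scale mm [62.93142517 -0.38240846] floor 1004 [-5.45404382  0.56899897] 0.03469750650691618 rimz by side [np.float64(0.0843), np.float64(0.0845)]
side 331 [44 48 56 13  0 46 69 55] scale mm [62.89424516  2.88780595] floor 198 [ -1.10430842 -35.16509834] 0.02185142721862289 rimz by side [np.float64(0.084), np.float64(0.083)]
pos [ 0.5333 -0.0031  0.1543] phi 63.17 twist -20.37 then shift cm [-20.17  -0.42   8.93]
red [437.43333333 269.03333333] ((47.946327209472656, 4.761775970458984), (85.10963439941406, 21.02900505065918), 89.1140365600586)
```

Bar A lies in the bowl at scale (48,5), the bowl hasn't moved, and bar B is held. Carry it over.

```bash
python3 -m pendant '[{"jaw":0,"linear":[0,0,0],"twist":-6.8},{"jaw":0,"linear":[0,0,0],"twist":-6.8},{"jaw":0,"linear":[0,0,0],"twist":-6.8},{"jaw":0,"linear":[-2.9,-0.06,0],"twist":0},{"jaw":0,"linear":[-2.9,-0.06,0],"twist":0},{"jaw":0,"linear":[-2.9,-0.06,0],"twist":0},{"jaw":0,"linear":[-2.9,-0.06,0],"twist":0},{"jaw":0,"linear":[-2.9,-0.06,0],"twist":0},{"jaw":0,"linear":[-2.9,-0.06,0],"twist":0},{"jaw":0,"linear":[-2.8,-0.06,0],"twist":0},{"jaw":0,"linear":[0,0,0],"twist":0},{"jaw":0,"linear":[0,0,0],"twist":0}]'
python3 -c "
from h import *
to(W([77,0]),.065,83.54)"
```

```text
time: 36.73
position: [0.5047, -0.2042, 0.1508]
tool_rot: [0.747, 0.665, -0.0, -0.002]
ft_force: [-1.2, -0.2, -0.4]
grip_width: 0.0239
grip_force: 8.0
pos [ 0.5047 -0.2042  0.1508] phi 83.38 twist -0.16 then shift cm [0.14 0.16 8.58]
```

```bash
python3 -m pendant '[{"jaw":0,"linear":[0.1,0.15,2],"twist":0},{"jaw":0,"linear":[0,0,2.5],"twist":0},{"jaw":0,"linear":[0,0,2.5],"twist":0},{"jaw":0,"linear":[0,0,1],"twist":0},{"jaw":0,"linear":[0,0,0.4],"twist":0},{"jaw":0,"linear":[0,0,0],"twist":0},{"jaw":0,"linear":[0,0,0],"twist":0}]'
python3 -c "
from h import *
to(W([77,0]),.063,83.54)"
```

```text
time: 37.32
position: [0.5078, -0.2022, 0.0689]
tool_rot: [0.745, 0.667, 0.0, 0.0]
ft_force: [-0.1, -0.8, 0.6]
grip_width: 0.0234
grip_force: 8.0
pos [ 0.5078 -0.2022  0.0689] phi 83.6 twist 0.06 then shift cm [-0.1  -0.13  0.59]
```

```bash
python3 -m pendant '[{"jaw":0,"linear":[-0.1,-0.1,0.5],"twist":0},{"jaw":0,"linear":[0,0,0],"twist":0},{"jaw":0.36,"linear":[0,0,0],"twist":0},{"jaw":0.36,"linear":[0,0,0],"twist":0},{"jaw":0.36,"linear":[0,0,0],"twist":0},{"jaw":0.36,"linear":[0,0,-2],"twist":0},{"jaw":0.36,"linear":[0,0,-3],"twist":0},{"jaw":0.36,"linear":[0,0,-3],"twist":0},{"jaw":0.36,"linear":[3,0,-2],"twist":0},{"jaw":0.36,"linear":[3,0,0],"twist":0},{"jaw":0.36,"linear":[3,0,0],"twist":0},{"jaw":0.36,"linear":[3,0,0],"twist":0}]'
python3 -m pendant '[{"jaw":0.36,"linear":[3,0,0],"twist":0},{"jaw":0.36,"linear":[3,0,0],"twist":0},{"jaw":0.36,"linear":[3,-1,0],"twist":0},{"jaw":0.36,"linear":[3,-1,0],"twist":0},{"jaw":0.36,"linear":[0,0,0],"twist":0},{"jaw":0.36,"linear":[0,0,0],"twist":0}]'
python3 bowl.py
python3 - <<'E'
from h import *
c=cams.camera('top'); im=cv2.resize(c['color'][180:330,150:500],None,fx=2.2,fy=2.2,interpolation=cv2.INTER_CUBIC); cv2.imwrite('pics/end.png',im)
P0=np.load('topP.npy')
E
```

```text
time: 38.32
position: [0.5201, -0.0834, 0.1646]
tool_rot: [0.746, 0.666, 0.0, 0.001]
ft_force: [0.1, 0.8, -0.7]
grip_width: 0.0314
grip_force: 0.0
time: 38.82
position: [0.5128, 0.0387, 0.1638]
tool_rot: [0.745, 0.668, -0.0, 0.0]
ft_force: [-0.1, -0.8, -0.6]
grip_width: 0.0316
grip_force: 0.0
top 669 [87 91 89 87 82 75 77 81] scale mm [62.85585737 -0.21817242] floor 975 [0.96512141 0.26043266] 0.03800967931349317 rimz by side [np.float64(0.0845), np.float64(0.0848)]
side 301 [42 53 55  0  0 22 68 61] scale mm [63.31754372  3.000671  ] floor 199 [  9.83393731 -35.30394436] 0.02830839303759529 rimz by side [np.float64(0.0836), np.float64(0.0828)]
```

View pics/end.png

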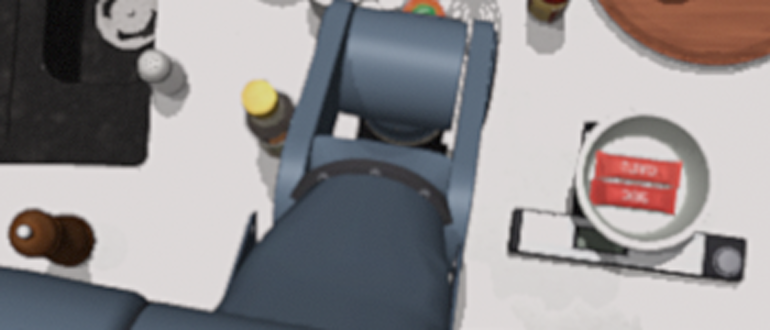

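Both bars lie flat side by side in the bowl at crop (637,182), the bowl is centred on the scale, and the mill, shaker, bottle and jar are still standing. Handing in.

```bash
python3 -c "
from rig import robot
print(robot.hand_in())"
```

```text
the job is handed in; nothing more can be done
None
```

I handed the job in at about 39 s, with the bowl about 1 mm from the scale's centre point and level, tare pressed fully down once before the bars, both bars flat in the bowl, and the bystander objects still standing; no verdict was shown.

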